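# Clear the carving bench: totes on hooks, tins and figure on the ledge

## Task

Clear the carving bench for the evening: hang every wooden tool tote by its dowel handle on the rack at the back left, one tote to a twin hook with the dowel lying across both prongs, and stand every fallen oil tin upright, cap up, on the narrow ledge at the right, together with the carved wooden figure, each with its whole base on the plank. Any tote may go on any hook, and tins and figure anywhere on the ledge; leave everything else where it is.

Things in the scene. Friction and masses are not known exactly. Their poses are not given: they have to be found in the camera images.
- tote1: open wooden tool tote, 80 (own x) x 120 (own y) x 133 mm high, 0.22 kg, same when half turned, standing on the bench at the start; may be absent. Box part 60 mm high; above it at each end an upright 36 mm wide, 8 mm thick; between these a round dowel handle, 14 mm thick, along own y, 104 mm clear, centre 120 mm above the underside. Origin: centre of underside, z up
- tote1_grip (a point): middle of the dowel handle of tote1 (axes as tote1)
- tote2: open wooden tool tote, 80 (own x) x 120 (own y) x 133 mm high, 0.22 kg, same when half turned, standing on the bench at the start; may be absent. Box part 60 mm high; above it at each end an upright 36 mm wide, 8 mm thick; between these a round dowel handle, 14 mm thick, along own y, 104 mm clear, centre 120 mm above the underside. Origin: centre of underside, z up
- tote2_grip (a point): middle of the dowel handle of tote2 (axes as tote2)
- tote3: open wooden tool tote, 80 (own x) x 120 (own y) x 133 mm high, 0.22 kg, same when half turned, standing on the bench at the start; may be absent. Box part 60 mm high; above it at each end an upright 36 mm wide, 8 mm thick; between these a round dowel handle, 14 mm thick, along own y, 104 mm clear, centre 120 mm above the underside. Origin: centre of underside, z up
- tote3_grip (a point): middle of the dowel handle of tote3 (axes as tote3)
- tin1: square oil tin, aluminium grey with a paper band, 50 x 50 x 120 mm, with a black round cap (22 mm diameter, 15 mm high) on top, 135 mm in all, about 0.3 kg. Origin: centre of its underside; own z runs from underside to cap (upright when z points up). Starts fallen, lying on one side on the bench, cap pointing towards the robot and to its right. May be absent.
- tin2: square oil tin, aluminium grey with a paper band, 50 x 50 x 120 mm, with a black round cap (22 mm diameter, 15 mm high) on top, 135 mm in all, about 0.3 kg. Origin: centre of its underside; own z runs from underside to cap (upright when z points up). Starts fallen, lying on one side on the bench, cap pointing towards the robot and to its right. May be absent.
- rack: fixed wooden rack, back left, own -x towards the robot: level rail 520 mm long (own y), front face at own x = +50 mm, top 253 mm high, posts at own y = +-240 mm, open below. Three twin hooks 160 mm apart stick out of the rail to own -x (see hook1). Origin: on the bench below the middle hook (hook1)
- hook0 (a point): right-hand (own y = -160 mm) twin hook: two level steel prongs 6 mm thick, 72 mm apart, centre lines 230 mm high, from the rail 90 mm towards the robot, there bent up into a lip (top 55 mm to own -x of this point, 258 mm high). Point: where the centre of a 14 mm dowel lying across both prongs rests, midway between them, 50 mm before the rail, 240 mm high; axes as rack
- hook1 (a point): middle twin hook: two level steel prongs 6 mm thick, 72 mm apart, centre lines 230 mm high, from the rail 90 mm towards the robot, there bent up into a lip (top 55 mm to own -x of this point, 258 mm high). Point: where the centre of a 14 mm dowel lying across both prongs rests, midway between them, 50 mm before the rail, 240 mm high; axes as rack
- hook2 (a point): left-hand (own y = +160 mm) twin hook: two level steel prongs 6 mm thick, 72 mm apart, centre lines 230 mm high, from the rail 90 mm towards the robot, there bent up into a lip (top 55 mm to own -x of this point, 258 mm high). Point: where the centre of a 14 mm dowel lying across both prongs rests, midway between them, 50 mm before the rail, 240 mm high; axes as rack
- ledge: fixed narrow ledge at the right: a plank 80 mm deep (own x) by 360 mm long (own y), top 70 mm above the bench, on two offcuts; own -x faces the robot. Origin on the bench under its middle
- ledge_top (a point): centre of the ledge's top face, axes as the ledge
- figure: carved wooden figure like a big chess pawn, 96 mm high, 0.11 kg, always there, standing upright on the bench between rack and ledge; foot 52 mm diameter, plain round body 40 mm diameter from 18 to 64 mm above the foot, then neck and head (34 mm diameter). Origin: centre of underside, own z up; same from all sides
- jar: bystander: lidded glass jar, 50 mm diameter, 55 mm high, standing on the bench between rack and ledge; origin centre of underside
- tape: bystander: roll of paper tape, 100 mm diameter, 25 mm high, flat on the bench under the rack; origin centre of underside
- blank: bystander: block of light wood 75 x 55 x 50 mm high, on the bench under the rack; origin centre of underside

How it is judged:
By the outcome, as a careful person would: the job done as asked, in the order asked, and still so for the second after the job is handed in, with the robot touching nothing.
Of tote1, tote2, tote3 only 2 to 3 are there at a start; the rules pass over those that are not, and their reading is None.
Of tin1, tin2 only 1 to 2 are there at a start; the rules pass over those that are not, and their reading is None.
At some moment in a run one of tote1, tote2, tote3 may be knocked a few centimetres aside while the robot is not near it.
It also fails if it takes over 210 s, if anything falls off the work surface, if the arm or the gripper's body presses on something with over 40 N, if the wrist force passes 120 N, or if a joint passes its speed limit or range.

## Robot

A 6-joint arm with a two-finger parallel gripper is mounted at the origin on the work surface. World frame = base frame: x ahead of the robot, y to its left, z up, the work surface at z = 0. Lengths are in m, angles in rad, forces in N, time in s.
With the tool pointing down it reaches from about 0.425 to 0.95 m from the base axis. Payload 3.5 kg.
Tool frame: the origin (TCP) lies between the finger pads; the fingertips stand 19 mm ahead of it and the grasp point (between the pads) is the TCP; z points along the fingers, y is the line along which they close (so a half turn about z gives the same grasp; the last joint's range is limited). The gripper opens to 85 mm and grips with 20 to 120 N. Pads are 22 mm wide; open, the fingers measure 114 mm over their backs; the gripper's body (76 mm by 85 mm) begins 54 mm behind the grasp point. The pads swing forward as they close: fully open they stand 13 mm farther back than shut.
Start: joints at [0.965, 0.286, 1.577, -0, 1.279, -0.15], TCP at [0.297, 0.606, 0.25] pointing down, gripper open.
Joint ranges: [-2.77, 2.77], [-0.9, 2.22], [0.21, 2.48], [-1.53, 4.67], [0.24, 2.81], [-2.84, 2.84]. Speed limits (rad/s): [2.79, 2.79, 3.14, 3.14, 3.14, 3.14].

## Interface

Orientations are given as a unit quaternion [x, y, z, w].
In Python, from plant import monitor, eyes, ctrl gives the robot as it stands.
- The arm moves only by the shell command python3 -m handwheel 'ROWS' [FORCE]. ROWS is JSON, a list of rows, each a list of 7 numbers: the shift along the tool's x, y, z in units of 40 cm (1.0 is 40 cm), then the turn, a rotation vector about the tool's x, y, z in units of pi rad (1.0 is pi rad), then the opening, from -1 (shut) to 1 (fully open). A call has 1 to 12 rows; each row is the pose to reach, as a shift and turn from the pose commanded when the call began, along the tool's axes at that moment, turning the shorter way round; what a row does not reach only later rows make up. A row lasts 1/8 s, in which the tool goes at most 62.5 mm and 10.7 degrees, less where a joint would pass 70% of its speed; a pose out of reach is approached as far as the arm can. A call with a number of a shift or a turn outside -1 to 1 is refused whole. A call with a gripper value outside its range is refused whole. The fingers move at their own pace and stop on an object; FORCE is the grip in N (left out, the last holds). Time passes only in rows, so rows that repeat a pose let the fingers close. It gives the time, the measured TCP pose, the force, the opening and the grip force at its end, in the units of the state.
- monitor.get_state(): the state, without advancing time (a new reading comes with each control period).
- eyes.read_camera(name): name is "scene" or "side" or "wrist"; returns the picture (400x640x3 uint8, red, green, blue); there is no depth.
- eyes.camera_params(name): a dict with "K" (3x3 intrinsics, pixels), "k1" (the pictures are not rectified: a ray, as slopes to the right and down, at radius r is drawn at 1 + k1 r^2 times it, then the intrinsics apply), "R" (3x3) and "t" (3): a world point X has camera coordinates R X + t. Camera axes: x right, y down, z forward; pixel columns grow to the right and rows downward; lengths in m; the calibration is good to about 2 mm. A picture is of the moment at which its call begins: read the wrist's pose just before it. camera_params takes no time and is no camera call; for the wrist camera it gives the pose at the moment of the call.
- ctrl.sign_off(): hands the job in; it is judged then, once.
The state is a dict: "time": time; "qpos": joint angles; "dq": joint speeds; "joint_efforts": joint torques, N m; "eef_pos": TCP position; "tcp_rot": TCP orientation; "contact_force": force on the tool from outside, world axes, zero at the start; "wrist_torque": the same for the moment, N m; "opening": opening from 0.0 (shut) to 1.0 (fully open); "finger_force": force on a finger pad.
Only numpy, scipy, OpenCV 4.12 (cv2) and the standard library are available. Lean on these libraries where they do the work, as an engineer would, in place of code of your own. Each camera call takes 0.05 s, during which the arm holds its last target. There are 200 camera calls.

## Working session

There is one attempt and no reset: what is moved stays moved. The work goes in short steps, Python scripts to look and compute and a shell command to move; the robot and the scene stay as the last step left them, time stands still between calls to the robot, and variables do not carry over. Pictures are saved under pics/ and viewed, at most 14 in all, crops included, and the job is handed in when it is done.

```bash
ls; mkdir -p pics; python3 - <<'E'
from plant import monitor, eyes, ctrl
import cv2, numpy as np
print(monitor.get_state())
for n in ("scene","side","wrist"):
    p=eyes.camera_params(n); print(n,p)
    im=eyes.read_camera(n); np.save(f'pics/{n}0.npy',im); cv2.imwrite(f'pics/{n}0.png',im[:,:,::-1])
E
```

```text
pics
{'time': 0.0, 'qpos': array([ 9.64993174e-01,  2.87192599e-01,  1.57817977e+00, -2.82124968e-05,
        1.27858939e+00, -1.49973390e-01]), 'dq': array([-8.78325022e-05, -1.53536952e-04,  4.96870829e-04,  5.96669966e-04,
        7.17625688e-04,  6.08185699e-04]), 'joint_efforts': array([ 5.70411103e-04, -4.05974579e+01, -2.92633009e+01, -2.18495247e-04,
        5.87600793e-03, -1.56659208e-06]), 'eef_pos': array([0.29675046, 0.60558904, 0.24892766]), 'tcp_rot': array([ 2.25942687e-01,  9.74139876e-01, -1.10596357e-03, -4.24501604e-04]), 'contact_force': array([-0.2336243 ,  0.01651366,  0.39235126]), 'wrist_torque': array([-0.01445286, -0.00381793, -0.00172145]), 'finger_force': 0.0, 'opening': 0.9982235231393355}
scene {'K': array([[466.72755615,   0.        , 313.17297899],
       [  0.        , 466.72755615, 195.78498475],
       [  0.        ,   0.        ,   1.        ]]), 'k1': 0.019126930162882687, 'R': array([[-0.09359637,  0.99560016, -0.00447583],
       [ 0.84760923,  0.07732374, -0.5249568 ],
       [-0.52230099, -0.05292781, -0.85111711]]), 't': array([ 0.01871002, -0.3564409 ,  1.55674254])}
side {'K': array([[372.68045782,   0.        , 312.58442415],
       [  0.        , 372.68045782, 205.87872679],
       [  0.        ,   0.        ,   1.        ]]), 'k1': -0.053175923028079476, 'R': array([[ 0.99924251, -0.03882383,  0.00266917],
       [-0.02180631, -0.61541673, -0.7879002 ],
       [ 0.03223196,  0.78724517, -0.61579716]]), 't': array([-0.50000682,  0.14118689,  0.91137575])}
wrist {'K': array([[336.23572385,   0.        , 324.384819  ],
       [  0.        , 336.23572385, 199.47313784],
       [  0.        ,   0.        ,   1.        ]]), 'k1': 0.01758331165547757, 'R': array([[ 0.44074517,  0.89762584, -0.00339694],
       [ 0.84932183, -0.41579658,  0.32521629],
       [ 0.29051011, -0.1462226 , -0.94563356]]), 't': array([-0.67366005, -0.04115995,  0.3829355 ])}
```

View pics/scene0.png

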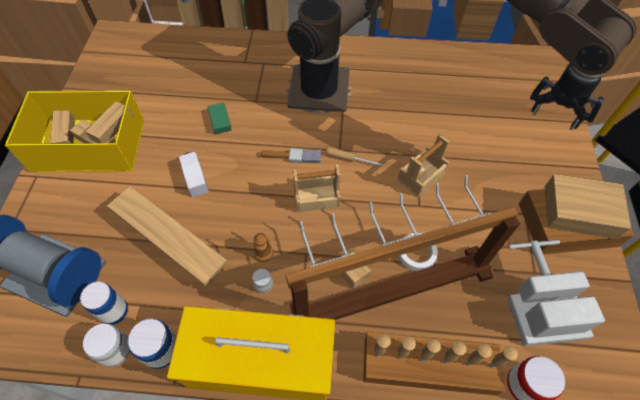

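View pics/side0.png

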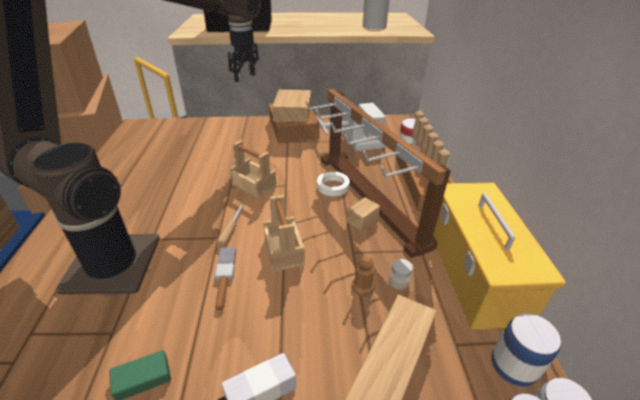

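Scene view: two totes, at (317,188) and (427,167), one tin at (193,173), ledge (165,235), figure (262,245), jar (262,281), rack hooks around (300–480, 180–265). Next come enlarged crops.

```bash
python3 - <<'E'
import cv2, numpy as np
a=np.load('pics/scene0.npy')[:,:,::-1]
cv2.imwrite('pics/c1.png',cv2.resize(a[125:325,280:530],None,fx=3,fy=3,interpolation=cv2.INTER_CUBIC))
c=cv2.resize(a[140:290,100:290],None,fx=3,fy=3,interpolation=cv2.INTER_CUBIC)
cv2.imwrite('pics/c2.png',c)
b=np.load('pics/side0.npy')[:,:,::-1]
cv2.imwrite('pics/c3.png',cv2.resize(b[85:285,215:465],None,fx=3,fy=3,interpolation=cv2.INTER_CUBIC))
E
```

```text
(no output)
```

View pics/c1.png

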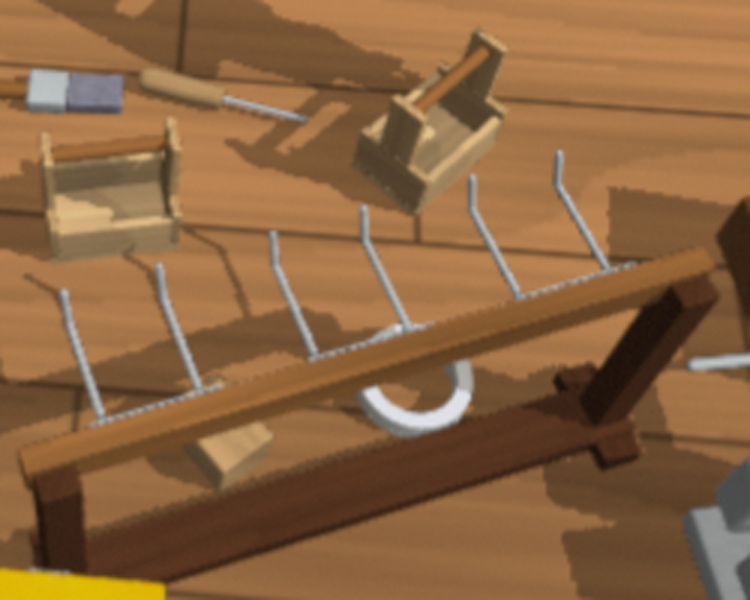

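View pics/c2.png

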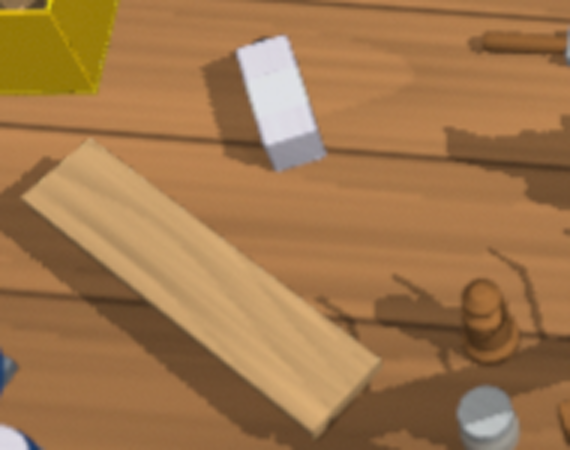

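View pics/c3.png

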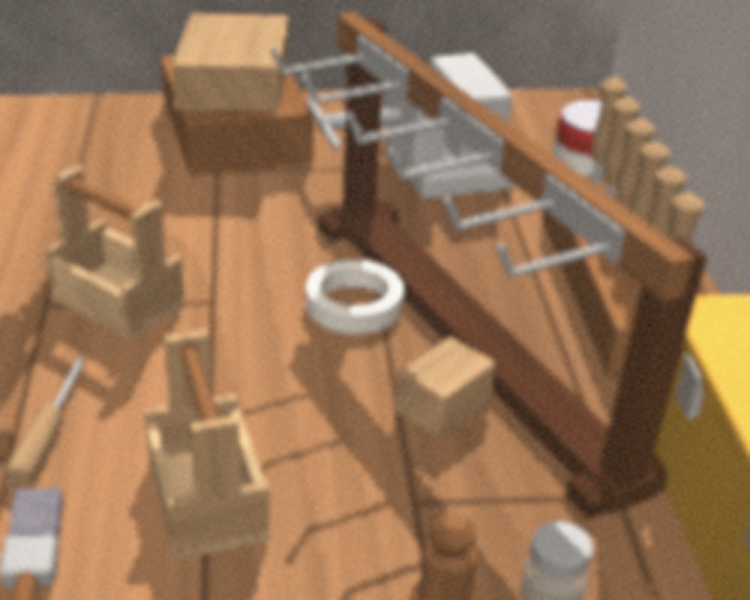

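Crop 1 (scene, ×3 from 280,125) shows the tote A dowel (50,152)–(166,142), the tote B dowel (418,108)–(487,50), and six prong lips (63,291)…(559,153). Crop 2 shows the ledge top corners, the tin with its underside facing the camera and cap towards the robot (262,40), and the figure foot (490,345). Crop 3 shows the same dowels and lips from the side. I'll fit poses from these.

```bash
cat > h.py <<'E'
import numpy as np, cv2
from plant import monitor, eyes, ctrl
from scipy.optimize import least_squares
from scipy.spatial.transform import Rotation as Ro
def proj(c,X):
    p=eyes.camera_params(c) if isinstance(c,str) else c
    Y=np.atleast_2d(X)@p['R'].T+p['t']; s=Y[:,:2]/Y[:,2:]
    s=s*(1+p['k1']*(s**2).sum(1,keepdims=True))
    return s@p['K'][:2,:2].T+p['K'][:2,2]
def back(c,uv,z):
    p=eyes.camera_params(c) if isinstance(c,str) else c
    uv=np.atleast_2d(uv).astype(float); s0=(uv-p['K'][:2,2])/p['K'][0,0]; s=s0.copy()
    for _ in range(10): s=s0/(1+p['k1']*(s**2).sum(1,keepdims=True))
    d=np.c_[s,np.ones(len(s))]@p['R']; o=-p['R'].T@p['t']
    return o+d*((z-o[2])/d[:,2:])
def world(pose,P):
    x,y,a=pose; P=np.atleast_2d(P); c,s=np.cos(a),np.sin(a)
    return np.c_[x+c*P[:,0]-s*P[:,1],y+s*P[:,0]+c*P[:,1],P[:,2]]
def fit(x0,obs):  # obs: list of (cam, pts3, uv)
    obs=[((eyes.camera_params(c) if isinstance(c,str) else c),np.array(P,float),np.array(u,float)) for c,P,u in obs]
    r=least_squares(lambda q:np.concatenate([(proj(c,world(q,P))-u).ravel() for c,P,u in obs]),x0,loss='soft_l1')
    return r.x, r.fun.round(1)
def rows(dp,rotvec=(0,0,0)):
    """world shift -> tool units from the measured pose"""
    s=monitor.get_state(); R=Ro.from_quat(s['tcp_rot'])
    return (R.inv().apply(dp)/0.4).round(4)
E
python3 - <<'E'
from h import *
np.set_printoptions(precision=4,suppress=True)
C1=lambda u:np.array(u)/3+[280,125]-1/3; C2=lambda u:np.array(u)/3+[100,140]-1/3; C3=lambda u:np.array(u)/3+[215,85]-1/3
dow=[[0,-.052,.12],[0,.052,.12]]
for nm,d,s in (('A',[(50,152),(166,142)],[(208,418),(187,347)]),('B',[(418,108),(487,50)],[(140,213),(72,183)])):
    W=back('scene',C1(d),.12); print(nm,W,np.linalg.norm(W[0]-W[1]), back('side',C3(s),.12))
print('A base',back('scene',C1([(63,258),(178,245)]),0),'B base',back('scene',C1([(358,165),(415,212),(500,130)]),[0]))
ly=[-.196,-.124,-.036,.036,.124,.196]
tip=[[-.055,y,.258] for y in ly]; root=[[.05,y,.23] for y in ly]
q=fit([.8,.15,.2],[('scene',tip,C1([(63,291),(159,266),(273,233),(364,208),(472,178),(559,153)])),('scene',root,C1([(98,420),(200,392),(313,357),(408,330),(518,298),(606,270)])),('side',tip[:2],C3([(503,248),(449,200)]))])
print('rack',q); 
if 1:
  for k in(-.16,0,.16): print('hook',world(q[0],[0,k,.24]))
L=[[-.04,-.18,.07],[.04,-.18,.07],[.04,.18,.07],[-.04,.18,.07]]
Lc=C2([(90,140),(23,198),(318,435),(380,362)]); print(back('scene',Lc,.07))
w=back('scene',Lc,.07).mean(0)
print('ledge',fit([w[0],w[1],.6],[('scene',L,Lc)]))
T=back('scene',C2([(237,48),(286,37),(312,130),(268,143)]),.05); print('tin',T, np.linalg.norm(np.diff(T,axis=0),axis=1))
print('tin base bottom',back('scene',C2([(277,170),(325,153)]),0))
print('fig foot',back('scene',C2([(490,345)]),0.0),'head',back('scene',C2([(484,297)]),.08),back('side',C3([(450,535)]),.08))
print('jar',back('scene',C2([(487,410)]),.055))
E
```

```text
A [[ 0.4333 -0.0221  0.12  ]
 [ 0.4135  0.0786  0.12  ]] 0.10260660268231979 [[ 0.4348 -0.0065  0.12  ]
 [ 0.4157  0.0832  0.12  ]]
B [[0.3564 0.3002 0.12  ]
 [0.2848 0.3646 0.12  ]] 0.09628315511652746 [[0.362  0.3013 0.12  ]
 [0.2884 0.3642 0.12  ]]
A base [[ 0.4708 -0.0098  0.    ]
 [ 0.4469  0.0965  0.    ]] B base [[0.3408 0.2651 0.    ]
 [0.3899 0.319  0.    ]
 [0.2864 0.4046 0.    ]]
rack (array([0.6167, 0.2142, 0.4001]), array([-1.6, -0.9, -1.8, -1.4, -1.9, -1. , -1.9, -1.1, -1.6, -1.2, -1.5,
       -1. ,  1.5,  4.8,  0.1,  4.5,  1.3,  4.6,  0.7,  4.4,  1.1,  4.1,
        1.5,  4.6, -2.3, -1.2, -2. , -0.7]))
hook [[0.679  0.0669 0.24  ]]
hook [[0.6167 0.2142 0.24  ]]
hook [[0.5544 0.3616 0.24  ]]
[[ 0.4769 -0.475   0.07  ]
 [ 0.5418 -0.5155  0.07  ]
 [ 0.7351 -0.209   0.07  ]
 [ 0.6682 -0.1717  0.07  ]]
ledge (array([ 0.6055, -0.3427, -0.5615]), array([ 0.6, -0.3, -0.5,  0.5, -1.1, -0.1,  1.1, -0.2]))
tin [[ 0.349  -0.3764  0.05  ]
 [ 0.3317 -0.3324  0.05  ]
 [ 0.4354 -0.2841  0.05  ]
 [ 0.4532 -0.3214  0.05  ]] [0.0473 0.1144 0.0413]
tin base bottom [[ 0.452  -0.3247  0.    ]
 [ 0.4289 -0.2832  0.    ]]
fig foot [[ 0.6138 -0.095   0.    ]] head [[ 0.6061 -0.0936  0.08  ]] [[ 0.6095 -0.0959  0.08  ]]
jar [[ 0.696  -0.0797  0.055 ]]
```

```bash
cat >> h.py <<'E'
def down(yang,tilt=0):
    """tool pointing down with tool-y at world angle yang (deg)"""
    a=np.radians(yang); y=np.array([np.cos(a),np.sin(a),0]); z=np.array([0,0,-1.]); x=np.cross(y,z)
    return Ro.from_matrix(np.c_[x,y,z])
def rel(pos,R,half=True):
    s=monitor.get_state(); R0=Ro.from_quat(s['tcp_rot']); p0=s['eef_pos']
    c=[R]+([R*Ro.from_euler('z',180,degrees=True)] if half else [])
    for Rc in c:
        rv=(R0.inv()*Rc).as_rotvec()/np.pi
        print((R0.inv().apply(np.array(pos)-p0)/.4).round(4),rv.round(4), 'q6',s['qpos'][5].round(2))
E
python3 - <<'E'
from h import *
np.set_printoptions(precision=4,suppress=True)
C1=lambda u:np.array(u)/3+[280,125]-1/3;C3=lambda u:np.array(u)/3+[215,85]-1/3
ly=[-.196,-.124,-.036,.036,.124,.196]
tip=[[-.055,y,.258] for y in ly]
post=[[.05,-.26,.253],[.05,.26,.253]]
for o in ([('scene',tip,C1([(63,291),(159,266),(273,233),(364,208),(472,178),(559,153)]))],[('scene',tip,C1([(63,291),(159,266),(273,233),(364,208),(472,178),(559,153)])),('side',tip[:2],C3([(503,248),(449,200)]))]):
  q=fit([.8,.15,.4],o); print(q,[world(q[0],[0,k,.24]) for k in(-.16,0,.16)])
rel([.319,.333,.25],down(48.7))
E
```

```text
(array([0.6192, 0.2181, 0.4003]), array([ 0. ,  0.3, -0.1, -0.3, -0.2,  0.1, -0.1, -0. ,  0.2, -0.2,  0.2,
        0. ])) [array([[0.6816, 0.0707, 0.24  ]]), array([[0.6192, 0.2181, 0.24  ]]), array([[0.5569, 0.3654, 0.24  ]])]
(array([0.6199, 0.2178, 0.4031]), array([-0.1,  0.8, -0.3,  0.1, -0.3,  0.4, -0.3,  0.2, -0.1, -0.1, -0. ,
        0.1, -0.8, -2.1, -0.7, -1.5])) [array([[0.6826, 0.0706, 0.24  ]]), array([[0.6199, 0.2178, 0.24  ]]), array([[0.5571, 0.365 , 0.24  ]])]
[-0.3499 -0.5878 -0.0009] [-0.0006 -0.      0.0844] q6 -0.15
[-0.3499 -0.5878 -0.0009] [ 0.     -0.0009 -0.9156] q6 -0.15
```

```bash
python3 -m handwheel '[[-0.35,-0.588,0,0,0,0.084,1],[-0.35,-0.588,0,0,0,0.084,1],[-0.35,-0.588,0,0,0,0.084,1],[-0.35,-0.588,0,0,0,0.084,1],[-0.35,-0.588,0,0,0,0.084,1],[-0.35,-0.588,0,0,0,0.084,1]]' 40; python3 - <<'E'
from h import *
s=monitor.get_state(); print(s['qpos'],s['time'])
p=eyes.camera_params('wrist'); im=eyes.read_camera('wrist'); np.save('pics/w1.npy',im); np.save('pics/w1p.npy',p,allow_pickle=True); cv2.imwrite('pics/w1.png',im[:,:,::-1])
d=np.array([[-.052,0],[.052,0]])
a=np.radians(138.7)
for r in (-.052,.052): print(proj(p,[.319+r*np.cos(a),.333+r*np.sin(a),.12]))
E
```

```text
time: 0.9
eef_pos: [0.3193, 0.3321, 0.2503]
tcp_rot: [0.353, 0.935, 0.0, 0.0]
contact_force: [-0.2, -0.3, 0.7]
opening: 0.999
finger_force: 0.0
[ 5.84242639e-01 -2.03961555e-01  2.08345848e+00  1.62104602e-04
  1.26174472e+00 -2.64223401e-01] 0.9
[[325.47072482 253.81938951]]
[[325.30927915 129.37284581]]
```

View pics/w1.png

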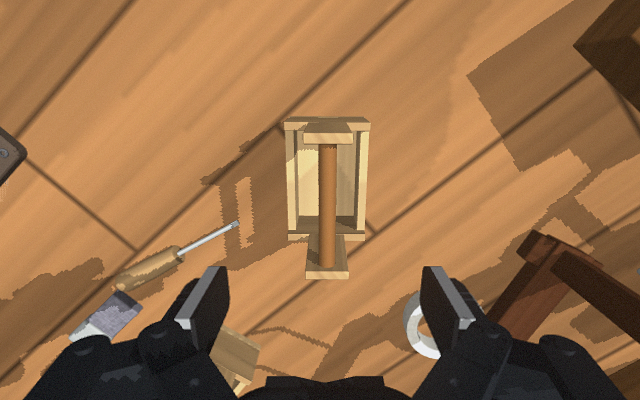

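The wrist view shows tote B below, with its dowel from (328,144) to (328,268). I'll back-project both ends.

```bash
python3 - <<'E'
from h import *
np.set_printoptions(precision=4,suppress=True)
p=np.load('pics/w1p.npy',allow_pickle=True).item()
W=back(p,[(328,144),(327.5,268)],.12); print(W,W.mean(0),np.linalg.norm(W[0]-W[1]))
print('top outer upright corners', back(p,[(307,279),(348,279)],.133), back(p,[(303,143),(352,143)],.133))
W2=back(p,[(285,118),(370,118)],.06);print(W2)
R=Ro.from_quat(monitor.get_state()['tcp_rot']); print(R.as_matrix())
print('scene reproj',proj('scene',W)*3-[840,375], proj('side',W)*3-[645,255])
E
```

```text
[[0.2895 0.3616 0.12  ]
 [0.3695 0.291  0.12  ]] [0.3295 0.3263 0.12  ] 0.10673399389079512
top outer upright corners [[0.3602 0.2764 0.133 ]
 [0.3826 0.3018 0.133 ]] [[0.2753 0.35   0.133 ]
 [0.2986 0.3764 0.133 ]]
[[0.2538 0.3416 0.06  ]
 [0.305  0.3997 0.06  ]]
[[-0.751   0.6603  0.0003]
 [ 0.6603  0.751   0.0007]
 [ 0.0002  0.0008 -1.    ]]
scene reproj [[482.9742  52.7841]
 [406.8698 118.1321]] [[ 71.717  183.1997]
 [146.0126 217.2583]]
```

```bash
python3 - <<'E'
from h import *
rel([.328,.3275,.121],down(48.6))
E
```

```text
[-0.0255  0.0035  0.3235] [ 0.0002 -0.0001  0.0004] q6 -0.26
[-0.0255  0.0035  0.3235] [ 1.000e-04  4.000e-04 -9.996e-01] q6 -0.26
```

```bash
python3 -m handwheel '[[-0.026,0.003,0.15,0,0,0,1],[-0.026,0.003,0.28,0,0,0,1],[-0.026,0.003,0.323,0,0,0,1],[-0.026,0.003,0.323,0,0,0,-1],[-0.026,0.003,0.323,0,0,0,-1],[-0.026,0.003,0.323,0,0,0,-1],[-0.026,0.003,0.323,0,0,0,-1],[-0.026,0.003,0.323,0,0,0,-1],[-0.026,0.003,0.30,0,0,0,-1],[-0.026,0.003,0.24,0,0,0,-1],[-0.026,0.003,0.16,0,0,0,-1]]' 60
python3 - <<'E'
from h import *
s=monitor.get_state(); print(s['qpos'])
R=down(22.92); h=np.array([.5569,.3654,0]); u=np.array([.921,.389,0])
for d,z in ((.14,.276),(.08,.276),(0,.276),(0,.243)): rel(h-u*d+[0,0,z],R,False)
E
```

```text
time: 2.33
eef_pos: [0.3269, 0.3266, 0.1858]
tcp_rot: [0.352, 0.936, -0.001, -0.001]
contact_force: [0.2, 0.1, -1.7]
opening: 0.141
finger_force: 58.6
[ 5.64860578e-01 -1.28900719e-01  2.14171849e+00  8.68904647e-06
  1.13194162e+00 -2.86139053e-01]
[-0.2156  0.1363 -0.2261] [-1.000e-03 -1.000e-04  1.435e-01] q6 -0.29
[-0.281   0.2713 -0.2266] [-1.000e-03 -1.000e-04  1.435e-01] q6 -0.29
[-0.3682  0.4512 -0.2272] [-1.000e-03 -1.000e-04  1.435e-01] q6 -0.29
[-0.3683  0.4514 -0.1447] [-1.000e-03 -1.000e-04  1.435e-01] q6 -0.29
```

```bash
python3 -m handwheel '[[0,0,-0.12,0,0,0,-1],[0,0,-0.226,0,0,0,-1],[-0.05,0.03,-0.226,0,0,0.04,-1],[-0.12,0.07,-0.226,0,0,0.08,-1],[-0.17,0.11,-0.226,0,0,0.12,-1],[-0.216,0.136,-0.226,0,0,0.1435,-1],[-0.216,0.136,-0.226,0,0,0.1435,-1],[-0.216,0.136,-0.226,0,0,0.1435,-1]]'
python3 - <<'E'
from h import *
s=monitor.get_state(); print(s['qpos'])
R=down(22.92); h=np.array([.5569,.3654,0]); u=np.array([.921,.389,0])
for d,z in ((.08,.276),(0,.276),(0,.243)): rel(h-u*d+[0,0,z],R,False)
p=eyes.camera_params('wrist'); a=eyes.read_camera('wrist'); np.save('pics/w2.npy',a); np.save('pics/w2p.npy',p,allow_pickle=True)
b=eyes.read_camera('side')
o=np.zeros((600,800,3),np.uint8); o[:400,:640]=a; cr=cv2.resize(b[60:200,190:410],None,fx=1.4,fy=1.4); o[400:400+cr.shape[0],:cr.shape[1]]=cr
c=eyes.read_camera('scene')[140:280,380:540]; cr=cv2.resize(c,None,fx=1.4,fy=1.4); o[400:400+cr.shape[0],400:400+cr.shape[1]]=cr
cv2.imwrite('pics/w2.png',o[:,:,::-1])
t=np.radians(22.92+90)
for k in (-.036,.036): print('prong',proj(p,[[*(h[:2]-u[:2]*.055+k*np.array([np.cos(t),np.sin(t)])),.258]]))
E
```

```text
time: 3.32
eef_pos: [0.4279, 0.3112, 0.2762]
tcp_rot: [0.552, 0.834, -0.001, -0.001]
contact_force: [-0.0, -0.4, -1.2]
opening: 0.14
finger_force: 58.6
[ 4.36708334e-01 -5.73499435e-02  1.90456860e+00  3.12815430e-04
  1.29590728e+00  3.55480585e-02]
[-0.0008  0.1498  0.0003] [-0.0005 -0.0001  0.0003] q6 0.04
[-0.0011  0.3497 -0.    ] [-0.0005 -0.0001  0.0003] q6 0.04
[-0.0011  0.3498  0.0825] [-0.0005 -0.0001  0.0003] q6 0.04
prong [[491.17691572 332.32233111]]
prong [[516.99701766 199.90570026]]
```

View pics/w2.png

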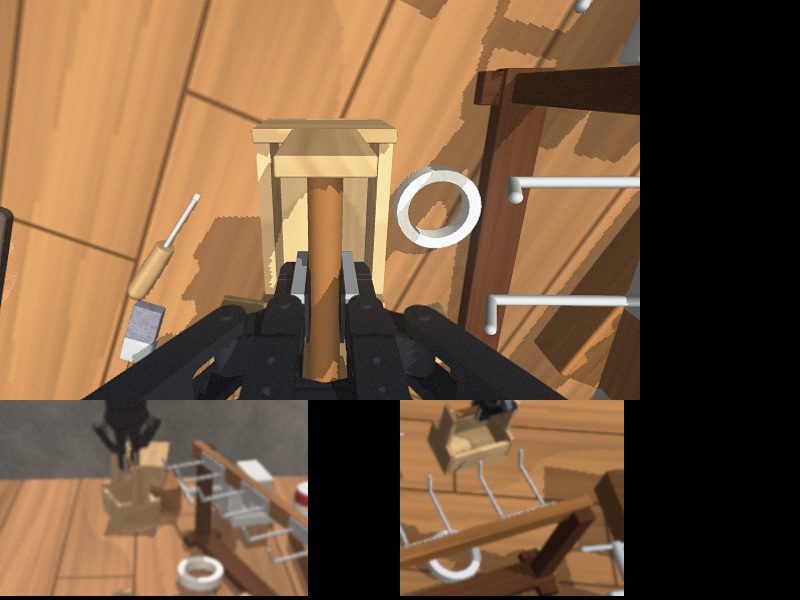

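The wrist view shows the tote level in the gripper. The hook2 lip tops at (491,330) and (516,197) match the prediction to 3 px. Next check: grip offset along the dowel.

```bash
python3 - <<'E'
from h import *
p=np.load('pics/w2p.npy',allow_pickle=True).item()
s=monitor.get_state();R=Ro.from_quat(s['tcp_rot'])
print(R.inv().apply(back(p,[(326,178)],.2762)-s['eef_pos']), R.inv().apply(back(p,[(326,178)],.283)-s['eef_pos']))
E
```

```text
[[ 0.05054039 -0.0002096   0.00047969]] [[ 0.05240944 -0.00023126 -0.00632005]]
```

```bash
python3 -m handwheel '[[0,0.08,0,0,0,0,-1],[0,0.17,0,0,0,0,-1],[0,0.26,0,0,0,0,-1],[0,0.34,0,0,0,0,-1],[0,0.34,0,0,0,0,-1],[0,0.34,0,0,0,0,-1],[0,0.34,0.03,0,0,0,-1],[0,0.34,0.06,0,0,0,-1],[0,0.34,0.08,0,0,0,-1],[0,0.34,0.088,0,0,0,-1],[0,0.34,0.088,0,0,0,-1]]'
```

```text
time: 4.85
eef_pos: [0.554, 0.3643, 0.2421]
tcp_rot: [0.552, 0.834, 0.0, 0.0]
contact_force: [-1.2, -0.5, -0.6]
opening: 0.143
finger_force: 59.2
```

```bash
python3 -m handwheel '[[0,0,0.006,0,0,0,-1],[0,0,0.006,0,0,0,-0.5],[0,0,0.006,0,0,0,-0.3],[0,0,0.006,0,0,0,-0.3],[0,0,-0.03,0,0,0,-0.3],[0,0,-0.12,0,0,0,-0.3],[0,0,-0.24,0,0,0,-0.3],[0,0,-0.24,0,0,0,-0.3]]'
python3 - <<'E'
from h import *
s=monitor.get_state(); print(s['qpos'])
A=np.array([.424,.032,.26]); 
rel(A,down(11),True)
b=eyes.read_camera('side'); c=eyes.read_camera('scene'); np.save('pics/s3.npy',c); np.save('pics/d3.npy',b)
o=np.zeros((600,800,3),np.uint8); o[:400,:600]=cv2.resize(c[120:320,240:540],None,fx=2,fy=2); cr=cv2.resize(b[60:260,190:430],None,fx=1,fy=1); o[400:600,:240]=cr
cv2.imwrite('pics/s3.png',o[:,:,::-1])
E
```

```text
time: 5.85
eef_pos: [0.5559, 0.3652, 0.3455]
tcp_rot: [0.552, 0.834, 0.005, 0.003]
contact_force: [0.0, 0.7, -0.3]
opening: 0.352
finger_force: 0.0
[ 4.29013930e-01  2.04871227e-01  1.50234431e+00 -2.17628612e-06
  1.42180425e+00  2.86479051e-02]
[-0.6388 -0.6309  0.2056] [ 0.004  -0.0005  0.0663] q6 0.03
[-0.6388 -0.6309  0.2056] [ 8.000e-04  5.800e-03 -9.337e-01] q6 0.03
```

View pics/s3.png

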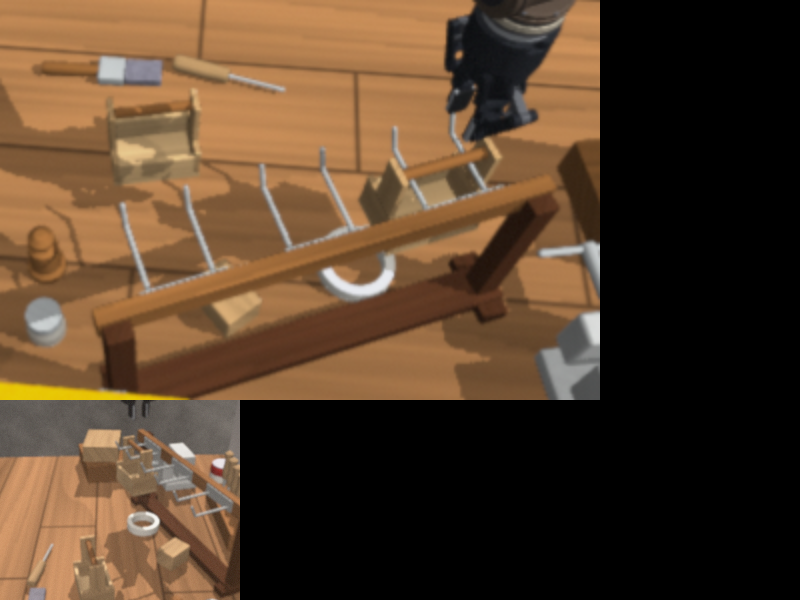

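Tote B hangs level on hook2, with the dowel across both prongs at (395,165)–(470,155). Tote A is unmoved at (155,135). Moving over A.

```bash
python3 -m handwheel '[[-0.1,-0.1,0,0.003,0,0.066,1],[-0.2,-0.2,0.02,0.003,0,0.066,1],[-0.3,-0.3,0.06,0.003,0,0.066,1],[-0.4,-0.4,0.1,0.003,0,0.066,1],[-0.5,-0.5,0.14,0.003,0,0.066,1],[-0.639,-0.61,0.17,0.003,0,0.066,1],[-0.639,-0.61,0.17,0.003,0,0.066,1],[-0.639,-0.61,0.17,0.003,0,0.066,1],[-0.639,-0.61,0.17,0.003,0,0.066,1]]'
python3 - <<'E'
from h import *
s=monitor.get_state(); print(s['qpos'])
p=eyes.camera_params('wrist'); a=eyes.read_camera('wrist'); np.save('pics/w4p.npy',p,allow_pickle=True)
cv2.imwrite('pics/w4.png',a[:,:,::-1])
E
```

```text
time: 7.08
eef_pos: [0.4292, 0.0347, 0.2695]
tcp_rot: [0.635, 0.772, -0.004, -0.003]
contact_force: [0.2, 0.2, -0.4]
opening: 0.999
finger_force: 0.0
[-0.15382235 -0.29306586  2.11928191 -0.00379307  1.32396125 -0.34717081]
```

View pics/w4.png

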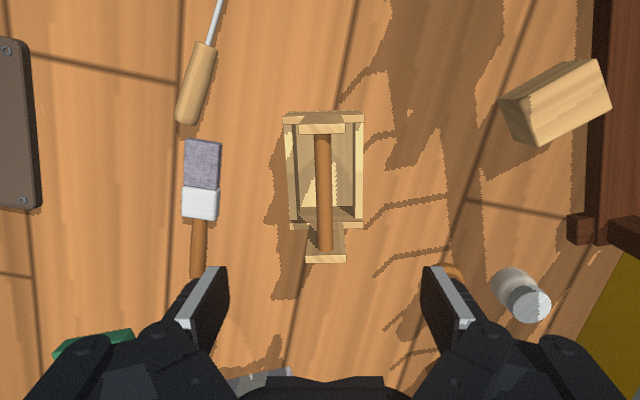

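Tote A in the wrist view: dowel from (323,135) to (326,251), outer edge of the near upright at v=262.

```bash
python3 - <<'E'
from h import *
np.set_printoptions(precision=4,suppress=True)
p=np.load('pics/w4p.npy',allow_pickle=True).item()
W=back(p,[(323,135),(326,251)],.12); d=W[0]-W[1]; print(W,W.mean(0),np.linalg.norm(d),np.degrees(np.arctan2(d[1],d[0])))
V=back(p,[(322,134),(326,262)],.133); print(V, np.linalg.norm(V[0]-V[1]))
c=(V[0]*60+V[1]*52)/112; print(c)
c=(c+W.mean(0))/2; c[2]=.121; print(c)
ang=np.degrees(np.arctan2(d[1],d[0]))-90
rel(c,down(ang),False)
E
```

```text
[[ 0.4169  0.0785  0.12  ]
 [ 0.4396 -0.0236  0.12  ]] [0.4283 0.0275 0.12  ] 0.10461016622157673 102.512697749253
[[ 0.4159  0.081   0.133 ]
 [ 0.4404 -0.0274  0.133 ]] 0.11116869295792788
[0.4273 0.0307 0.133 ]
[0.4278 0.0291 0.121 ]
[-0.0132 -0.0029  0.3717] [-0.0029  0.0002 -0.0075] q6 -0.35
```

```bash
python3 -m handwheel '[[-0.013,-0.003,0.15,-0.003,0,-0.0075,1],[-0.013,-0.003,0.3,-0.003,0,-0.0075,1],[-0.013,-0.003,0.372,-0.003,0,-0.0075,1],[-0.013,-0.003,0.372,-0.003,0,-0.0075,-1],[-0.013,-0.003,0.372,-0.003,0,-0.0075,-1],[-0.013,-0.003,0.372,-0.003,0,-0.0075,-1],[-0.013,-0.003,0.372,-0.003,0,-0.0075,-1],[-0.013,-0.003,0.372,-0.003,0,-0.0075,-1],[-0.013,-0.003,0.35,-0.003,0,-0.0075,-1],[-0.013,-0.003,0.25,-0.003,0,-0.0075,-1],[-0.013,-0.003,0.13,-0.003,0,-0.0075,-1],[-0.013,-0.003,0,-0.003,0,-0.0075,-1]]' 60
python3 - <<'E'
from h import *
s=monitor.get_state(); print(s['qpos'])
R=down(22.92); h=np.array([.6816,.0707,0]); u=np.array([.921,.389,0])
for d,z in ((.14,.276),(.005,.276),(.005,.241)): rel(h-u*d+[0,0,z],R,False)
E
```

```text
time: 8.62
eef_pos: [0.4276, 0.0285, 0.27]
tcp_rot: [0.627, 0.779, -0.001, -0.001]
contact_force: [0.3, 0.8, -1.5]
opening: 0.138
finger_force: 58.7
[-1.70518627e-01 -3.03050971e-01  2.12601705e+00 -9.42743594e-04
  1.32065473e+00 -3.86559147e-01]
[-0.0971  0.2987 -0.0156] [-0.0007 -0.     -0.0585] q6 -0.39
[-0.0356  0.6304 -0.0163] [-0.0007 -0.     -0.0585] q6 -0.39
[-0.0356  0.6306  0.0712] [-0.0007 -0.     -0.0585] q6 -0.39
```

```bash
python3 -m handwheel '[[-0.03,0.1,-0.016,0,0,-0.02,-1],[-0.06,0.2,-0.016,0,0,-0.04,-1],[-0.097,0.299,-0.016,0,0,-0.0585,-1],[-0.097,0.299,-0.016,0,0,-0.0585,-1],[-0.097,0.299,-0.016,0,0,-0.0585,-1],[-0.083,0.377,-0.016,0,0,-0.0585,-1],[-0.067,0.46,-0.016,0,0,-0.0585,-1],[-0.051,0.547,-0.016,0,0,-0.0585,-1],[-0.036,0.63,-0.016,0,0,-0.0585,-1],[-0.036,0.63,-0.016,0,0,-0.0585,-1],[-0.036,0.63,-0.016,0,0,-0.0585,-1],[-0.036,0.63,0.02,0,0,-0.0585,-1]]'
python3 -m handwheel '[[0,0,0.03,0,0,0,-1],[0,0,0.048,0,0,0,-1],[0,0,0.054,0,0,0,-1],[0,0,0.054,0,0,0,-1]]'
```

```text
time: 10.12
eef_pos: [0.6777, 0.0682, 0.2633]
tcp_rot: [0.553, 0.833, 0.001, 0.002]
contact_force: [-0.2, -0.0, -2.3]
opening: 0.138
finger_force: 59.0
time: 10.62
eef_pos: [0.677, 0.0683, 0.2421]
tcp_rot: [0.552, 0.834, -0.001, -0.0]
contact_force: [-5.7, -1.5, 6.7]
opening: 0.138
finger_force: 59.8
```

```bash
python3 -m handwheel '[[0,0,0,0,0,0,-0.5],[0,0,0,0,0,0,-0.3],[0,0,0,0,0,0,-0.3],[0,0,-0.03,0,0,0,-0.3],[0,0,-0.12,0,0,0,-0.3],[0,0,-0.26,0,0,0,-0.3],[0,0,-0.26,0,0,0,-0.3]]'
python3 - <<'E'
from h import *
s=monitor.get_state(); print(s['qpos'])
b=eyes.read_camera('side'); c=eyes.read_camera('scene'); np.save('pics/s5.npy',c); np.save('pics/d5.npy',b)
o=np.zeros((600,800,3),np.uint8); o[:300,:600]=cv2.resize(c[130:280,240:540],None,fx=2,fy=2)
o[:300,600:800]=b[:300,200:400]
o[300:600,:450]=cv2.resize(c[145:245,130:280],None,fx=3,fy=3); o[300:600,460:800]=cv2.resize(b[300:400,200:313],None,fx=3,fy=3)[:,:340]
o[300:600,460:799]=cv2.resize(b[300:400,200:313],None,fx=3,fy=3)
cv2.imwrite('pics/s5.png',o[:,:,::-1])
E
```

```text
time: 11.5
eef_pos: [0.6801, 0.0686, 0.3529]
tcp_rot: [0.552, 0.834, 0.003, 0.006]
contact_force: [0.7, 0.3, 0.2]
opening: 0.349
finger_force: 0.0
[-4.73638175e-02  2.43026030e-01  1.44438722e+00 -8.22514927e-04
  1.43984188e+00 -4.47679894e-01]Traceback (most recent call last):
  File "<stdin>", line 6, in <module>
ValueError: could not broadcast input array from shape (300,339,3) into shape (300,340,3)
```

```bash
python3 - <<'E'
from h import *
b=np.load('pics/d5.npy'); c=np.load('pics/s5.npy')
o=np.zeros((600,800,3),np.uint8); o[:300,:600]=cv2.resize(c[130:280,240:540],None,fx=2,fy=2)
o[:300,600:800]=b[:300,200:400]
o[300:600,:450]=cv2.resize(c[145:245,130:280],None,fx=3,fy=3)
o[300:600,460:799]=cv2.resize(b[300:400,200:313],None,fx=3,fy=3)
cv2.imwrite('pics/s5.png',o[:,:,::-1])
E
```

```text
(no output)
```

View pics/s5.png

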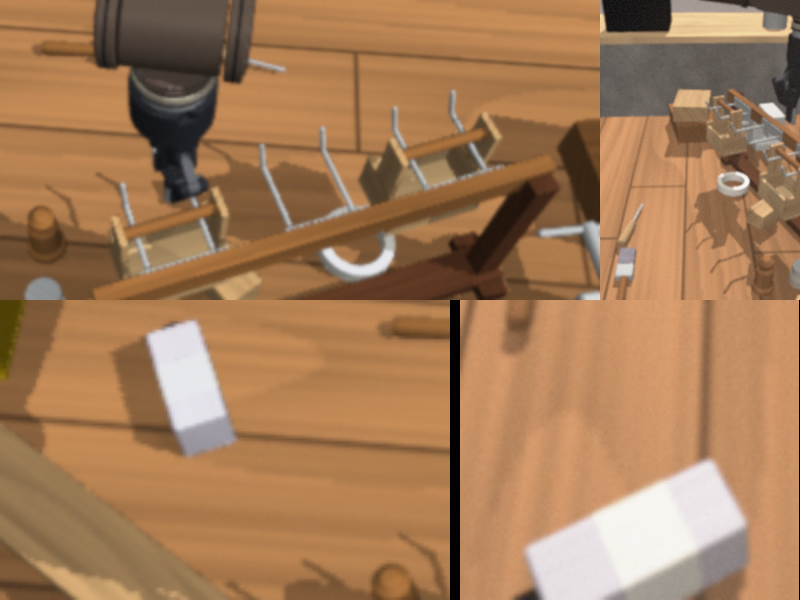

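Both totes hang properly, on hook0 and hook2. The tin is unmoved: top-face corners at (148,334) and (197,322), underside bottom edge (190,456)–(235,438), with matching corners in the side crop.

```bash
python3 - <<'E'
from h import *
np.set_printoptions(precision=4,suppress=True)
Cs=lambda u:np.array(u)/3+[130,145-100]-1/3; Cd=lambda u:(np.array(u)-[460,300])/3+[200,300]-1/3
q=fit([.44,-.304,np.radians(206)],[('scene',[[.12,.025,.05],[.12,-.025,.05],[0,.025,0],[0,-.025,0]],Cs([(148,334),(197,322),(190,456),(235,438)])),
 ('side',[[.12,-.025,.05],[0,-.025,.05],[0,.025,.05]],Cd([(527,548),(713,460),(747,525)]))])
print('tin',q,np.degrees(q[0][2]), world(q[0],[.06,0,.025]))
print('cans',back('scene',[(98,298),(103,340),(150,338)],.1))
S=[(.2872,1.5782,[.2968,.6056,.2489]),(-.204,2.0835,[.3193,.3321,.2503]),(-.1289,2.1417,[.3269,.3266,.1858]),(-.0573,1.9046,[.4279,.3112,.2762]),(.2049,1.5023,[.5559,.3652,.3455]),(-.2931,2.1193,[.4292,.0347,.2695]),(.2430,1.4444,[.6801,.0686,.3529])]
q2=np.array([s[0] for s in S]);q3=np.array([s[1] for s in S]);P=np.array([s[2] for s in S]); r=np.sqrt(P[:,0]**2+P[:,1]**2-.1**2)
def m(k): 
    r0,L1,L2,h,d=k; return np.r_[r0+L1*np.sin(q2)+L2*np.sin(q2+q3+d)-r,h+L1*np.cos(q2)+L2*np.cos(q2+q3+d)-P[:,2]]
f=least_squares(m,[.0,.45,.4,.1,0.]); print(f.x,abs(f.fun).max())
E
```

```text
tin (array([ 0.4473, -0.3038,  3.5971]), array([-1.4,  0. , -0.7, -0.9, -2. ,  1.5,  0.1,  2.2, -2. , -1.1, -0.5,
       -1.4,  0.4,  0.1])) 206.10098918480227 [[ 0.3935 -0.3302  0.025 ]]
cans [[ 0.7995 -0.4396  0.1   ]
 [ 0.891  -0.3966  0.1   ]
 [ 0.8778 -0.2956  0.1   ]]
[0.0007 0.4464 0.5755 0.0161 0.0517] 0.001524199095777945
```

```bash
cat >> h.py <<'E'
tin=(.4473,-.3038,np.radians(206.1)); B=35
Rg=down(206.1-270)*Ro.from_euler('y',B,degrees=True)
g=np.r_[world(tin,[.063,0,0])[0,:2],.032]
pre=g-Rg.apply([0,0,.1])
E
python3 - <<'E'
from h import *
np.set_printoptions(precision=4,suppress=True)
print(g,pre,down(-63.9).as_matrix(),Rg.as_matrix())
print('above');rel([.45,-.30,.30],down(-63.9),False)
E
```

```text
[ 0.3907 -0.3315  0.032 ] [ 0.3392 -0.3568  0.1139] [[ 0.898   0.4399  0.    ]
 [ 0.4399 -0.898   0.    ]
 [ 0.      0.     -1.    ]] [[ 0.7356  0.4399  0.5151]
 [ 0.3604 -0.898   0.2523]
 [ 0.5736  0.     -0.8192]]
above
[-0.6261 -0.8849  0.1138] [ 0.0012 -0.0001  0.4824] q6 -0.45
```

```bash
python3 -m handwheel '[[-0.08,-0.11,-0.05,0,0,0.05,0],[-0.16,-0.22,-0.05,0,0,0.1,0.5],[-0.23,-0.33,0,0,0,0.15,1],[-0.31,-0.44,0,0,0,0.21,1],[-0.39,-0.55,0.03,0,0,0.27,1],[-0.47,-0.66,0.05,0,0,0.33,1],[-0.55,-0.77,0.08,0,0,0.38,1],[-0.626,-0.885,0.114,0,0,0.44,1],[-0.626,-0.885,0.114,0,0,0.4824,1],[-0.626,-0.885,0.114,0,0,0.4824,1],[-0.626,-0.885,0.114,0,0,0.4824,1]]'
python3 - <<'E'
from h import *
print(monitor.get_state()['qpos'])
rel(pre,Rg,False)
E
```

```text
time: 12.98
eef_pos: [0.4495, -0.2994, 0.2979]
tcp_rot: [0.974, 0.227, -0.0, -0.0]
contact_force: [-0.4, -0.5, 0.5]
opening: 1.004
finger_force: 0.0
[-7.75421445e-01 -4.72736031e-02  1.85532138e+00 -4.18447886e-04
  1.33405435e+00  3.37227765e-01]
[-0.3103  0.0068  0.4602] [-0.0004  0.1946  0.0008] q6 0.34
```

```bash
python3 -m handwheel '[[-0.08,0,0.1,0,0.05,0,1],[-0.16,0.003,0.22,0,0.1,0,1],[-0.24,0.005,0.34,0,0.15,0,1],[-0.31,0.007,0.46,0,0.1946,0,1],[-0.31,0.007,0.46,0,0.1946,0,1],[-0.31,0.007,0.46,0,0.1946,0,1]]'
python3 - <<'E'
from h import *
print(monitor.get_state()['qpos'])
p=eyes.camera_params('wrist'); a=eyes.read_camera('wrist'); np.save('pics/w6p.npy',p,allow_pickle=True)
cv2.imwrite('pics/w6.png',a[:,:,::-1])
for k in ([.12,.025,.05],[.12,-.025,.05],[0,.025,.05],[0,-.025,.05]): print(proj(p,world(tin,k)))
rel(g,Rg,False)
E
```

```text
time: 13.72
eef_pos: [0.3402, -0.3575, 0.1155]
tcp_rot: [0.929, 0.216, 0.293, -0.067]
contact_force: [-0.4, -0.2, 0.1]
opening: 1.0
finger_force: 0.0
[-1.29703646  0.06658074  2.18917561  0.67882624  1.11655157 -0.56243204]
[[364.41760718 291.49878751]]
[[283.35339802 291.45024706]]
[[358.99299078 117.65314224]]
[[289.10167312 117.48993358]]
[-0.0053 -0.0047  0.2539] [0.0007 0.0002 0.0014] q6 -0.56
```

View pics/w6.png

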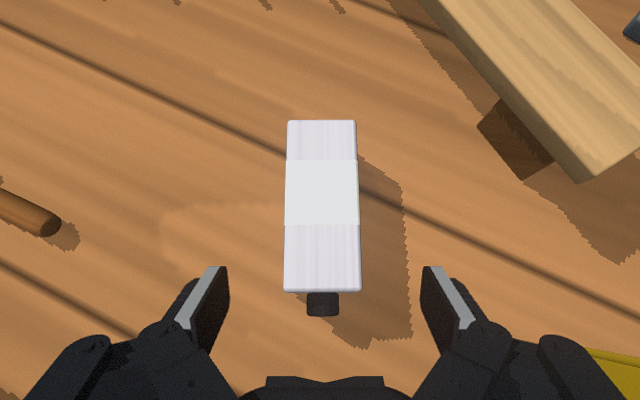

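The wrist view shows the tin exactly between the fingers: base edge at v=121, cap edge at v=291, with the black cap nearest. The model agrees to 3 px, so I'll grasp.

```bash
python3 -m handwheel '[[-0.005,-0.003,0.1,0,0,0,1],[-0.005,-0.003,0.19,0,0,0,1],[-0.005,-0.003,0.254,0,0,0,1],[-0.005,-0.003,0.254,0,0,0,-1],[-0.005,-0.003,0.254,0,0,0,-1],[-0.005,-0.003,0.254,0,0,0,-1],[-0.005,-0.003,0.254,0,0,0,-1],[-0.005,-0.003,0.254,0,0,0,-1]]' 80
python3 - <<'E'
from h import *
s=monitor.get_state(); print(s['qpos'])
R=Ro.from_quat(s['tcp_rot']); z=R.apply([0,0,1]); print(z)
print('lift+vertical');rel([.45,-.28,.30],down(-63.9),False)
E
```

```text
time: 14.78
eef_pos: [0.3907, -0.333, 0.0326]
tcp_rot: [0.929, 0.216, 0.294, -0.066]
contact_force: [1.1, -0.0, 8.1]
opening: 0.573
finger_force: 83.5
[-1.17748543  0.24760185  2.18737553  0.80254885  0.92554285 -0.63202772]
[ 0.51849986  0.24954229 -0.81785484]
lift+vertical
[ 0.5413 -0.0508 -0.4367] [ 0.0014 -0.1952  0.0003] q6 -0.63
```

```bash
python3 -m handwheel '[[0.03,0,-0.04,0,0,0,-1],[0.086,0,-0.123,0,0,0,-1],[0.17,-0.01,-0.2,0,-0.03,0,-1],[0.25,-0.02,-0.26,0,-0.07,0,-1],[0.33,-0.03,-0.32,0,-0.11,0,-1],[0.41,-0.04,-0.38,0,-0.15,0,-1],[0.49,-0.05,-0.42,0,-0.18,0,-1],[0.541,-0.051,-0.437,0.001,-0.195,0,-1],[0.541,-0.051,-0.437,0.001,-0.195,0,-1],[0.541,-0.051,-0.437,0.001,-0.195,0,-1]]'
cat >> h.py <<'E'
def final(oy,lean=90-B,dz=.003,az=149.0):
    "tool pose for tin upright on ledge at own y=oy, tool pointing toward azimuth az, lean deg from vertical"
    L=(.6055,-.3427,-.5615); c=world(L,[0,oy,0])[0]
    a=np.radians(az); cc=np.array([np.cos(a),np.sin(a),0]); up=np.array([0,0,1.]); t=np.radians(lean)
    z=-np.cos(t)*up+np.sin(t)*cc; x=-np.sin(t)*up-np.cos(t)*cc; y=np.cross(z,x)
    return c-.007*cc+up*(.07+.061+dz), Ro.from_matrix(np.c_[x,y,z])
E
python3 - <<'E'
from h import *
s=monitor.get_state(); print(s['qpos'])
p,R=final(.08); print(p,R.as_matrix().round(3))
print('yaw+lean0 high'); rel([.56,-.235,.32],Ro.from_matrix(final(.08,0)[1].as_matrix()),False)
E
```

```text
time: 16.02
eef_pos: [0.4486, -0.2787, 0.2959]
tcp_rot: [0.974, 0.226, -0.002, -0.002]
contact_force: [-0.8, 0.6, -2.6]
opening: 0.577
finger_force: 83.1
[-7.47881244e-01 -7.13225053e-02  1.88194513e+00 -6.12002399e-04
  1.33611335e+00  3.67088674e-01]
[ 0.65409669 -0.27858868  0.134     ] [[ 0.492 -0.515 -0.702]
 [-0.295 -0.857  0.422]
 [-0.819  0.    -0.574]]
yaw+lean0 high
[ 0.298   0.0242 -0.0611] [-0.001   0.0014  0.3174] q6 0.37
```

```bash
python3 -m handwheel '[[0.05,0.004,-0.01,0,0,0.05,-1],[0.1,0.008,-0.02,0,0,0.1,-1],[0.15,0.012,-0.03,0,0,0.15,-1],[0.2,0.016,-0.04,0,0,0.2,-1],[0.25,0.02,-0.05,0,0,0.25,-1],[0.298,0.024,-0.061,0,0,0.3,-1],[0.298,0.024,-0.061,0,0,0.317,-1],[0.298,0.024,-0.061,0,0,0.317,-1],[0.298,0.024,-0.061,0,0,0.317,-1]]'
python3 - <<'E'
from h import *
s=monitor.get_state(); print(s['qpos'])
p,R=final(.08)
rel(p+[0,0,.08],R,False)
E
```

```text
time: 17.15
eef_pos: [0.5601, -0.2355, 0.3206]
tcp_rot: [0.964, -0.267, -0.002, -0.001]
contact_force: [-0.2, 0.2, -2.3]
opening: 0.574
finger_force: 83.2
[-5.64814530e-01  9.57779019e-02  1.66862826e+00 -1.07654858e-04
  1.38167619e+00  1.54587258e+00]
[ 0.2581 -0.0284  0.2654] [ 2.000e-04 -3.041e-01  3.000e-04] q6 1.55
```

```bash
python3 -m handwheel '[[0.04,0,0,0,-0.05,0,-1],[0.08,-0.01,0.02,0,-0.1,0,-1],[0.12,-0.015,0.06,0,-0.15,0,-1],[0.16,-0.02,0.1,0,-0.2,0,-1],[0.2,-0.025,0.15,0,-0.25,0,-1],[0.23,-0.028,0.2,0,-0.3,0,-1],[0.258,-0.028,0.265,0,-0.304,0,-1],[0.258,-0.028,0.265,0,-0.304,0,-1],[0.258,-0.028,0.265,0,-0.304,0,-1]]'
python3 - <<'E'
from h import *
s=monitor.get_state(); print(s['qpos'],Ro.from_quat(s['tcp_rot']).as_matrix().round(3))
p,R=final(.08)
rel(p,R,False)
b=eyes.read_camera('side'); c=eyes.read_camera('scene')
o=np.zeros((600,800,3),np.uint8); o[:,:420]=cv2.resize(c[130:330,100:240],None,fx=3,fy=3); o[:,420:]=cv2.resize(b[100:400,350:540],(380,600))
cv2.imwrite('pics/s7.png',o[:,:,::-1])
E
```

```text
time: 18.27
eef_pos: [0.6551, -0.2786, 0.2171]
tcp_rot: [0.856, -0.237, -0.443, -0.123]
contact_force: [0.1, 0.4, -1.9]
opening: 0.575
finger_force: 83.3
[-0.54334951  0.89324546  0.93925452 -0.00384381  2.26472854  1.56599733] [[ 0.495 -0.514 -0.701]
 [-0.296 -0.858  0.42 ]
 [-0.817 -0.    -0.577]]
[0.1685 0.0013 0.1215] [ 0.0003 -0.0014  0.0003] q6 1.57
```

View pics/s7.png

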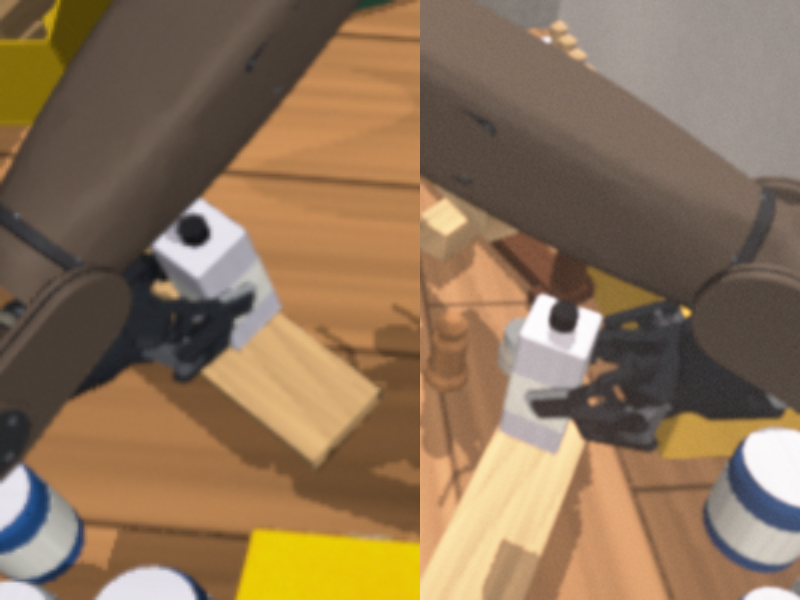

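The tin is upright, cap up, above the ledge (cap at (193,230)), and the forearm is clear. Lowering.

```bash
python3 -m handwheel '[[0.04,0,0.03,0,-0.0014,0,-1],[0.08,0.001,0.06,0,-0.0014,0,-1],[0.12,0.001,0.09,0,-0.0014,0,-1],[0.15,0.001,0.108,0,-0.0014,0,-1],[0.164,0.001,0.118,0,-0.0014,0,-1],[0.17,0.001,0.122,0,-0.0014,0,-1],[0.17,0.001,0.122,0,-0.0014,0,-1]]'
```

```text
time: 19.25
eef_pos: [0.6543, -0.2782, 0.1341]
tcp_rot: [0.854, -0.236, -0.446, -0.123]
contact_force: [-3.3, 3.0, 4.1]
opening: 0.575
finger_force: 83.4
```

```bash
python3 -m handwheel '[[0.002,0,0.0015,0,0,0,-1],[0.002,0,0.0015,0,0,0,0.3],[0.002,0,0.0015,0,0,0,0.6],[0.002,0,0.0015,0,0,0,1],[0.002,0,0.0015,0,0,0,1]]'
python3 - <<'E'
from h import *
s=monitor.get_state(); R=Ro.from_quat(s['tcp_rot'])
print(R.as_matrix().round(3))
print('up in tool',R.inv().apply([0,0,1]))
E
```

```text
time: 19.88
eef_pos: [0.6542, -0.2782, 0.1305]
tcp_rot: [0.855, -0.236, -0.446, -0.123]
contact_force: [0.3, 0.6, 0.2]
opening: 0.998
finger_force: 0.0
[[ 0.491 -0.514 -0.704]
 [-0.294 -0.858  0.421]
 [-0.82  -0.    -0.572]]
up in tool [-8.20168411e-01 -3.62186365e-05 -5.72122169e-01]
```

```bash
python3 -m handwheel '[[0,0,-0.04,0,0,0,1],[0,0,-0.1,0,0,0,1],[0,0,-0.17,0,0,0,1],[-0.1,0,-0.24,0,0,0,1],[-0.2,0,-0.31,0,0,0,1],[-0.3,0,-0.38,0,0,0,1],[-0.3,0,-0.38,0,0,0,1]]'
python3 - <<'E'
from h import *
s=monitor.get_state(); print(s['qpos'])
print('vertical, fig prep; closing along world ~y');
for a in (-121,-90,-60,90): print(a); rel([.609,-.096,.33],down(a),False)
c=eyes.read_camera('scene'); cv2.imwrite('pics/s8.png',cv2.resize(c[150:300,90:290],None,fx=4,fy=4)[:,:,::-1])
E
```

```text
time: 20.75
eef_pos: [0.7028, -0.3072, 0.3236]
tcp_rot: [0.857, -0.237, -0.441, -0.122]
contact_force: [-0.3, -0.3, 0.3]
opening: 0.996
finger_force: 0.0
[-0.54311042  1.01020202  0.55649819 -0.00542597  2.52494724  1.56421081]
vertical, fig prep; closing along world ~y
-121
[-0.2877 -0.3327  0.375 ] [3.000e-04 3.024e-01 5.000e-04] q6 1.56
-90
[-0.2877 -0.3327  0.375 ] [-0.0815  0.2948 -0.1584] q6 1.56
-60
[-0.2877 -0.3327  0.375 ] [-0.1602  0.2726 -0.3116] q6 1.56
90
[-0.2877 -0.3327  0.375 ] [0.3847 0.1063 0.7479] q6 1.56
```

View pics/s8.png

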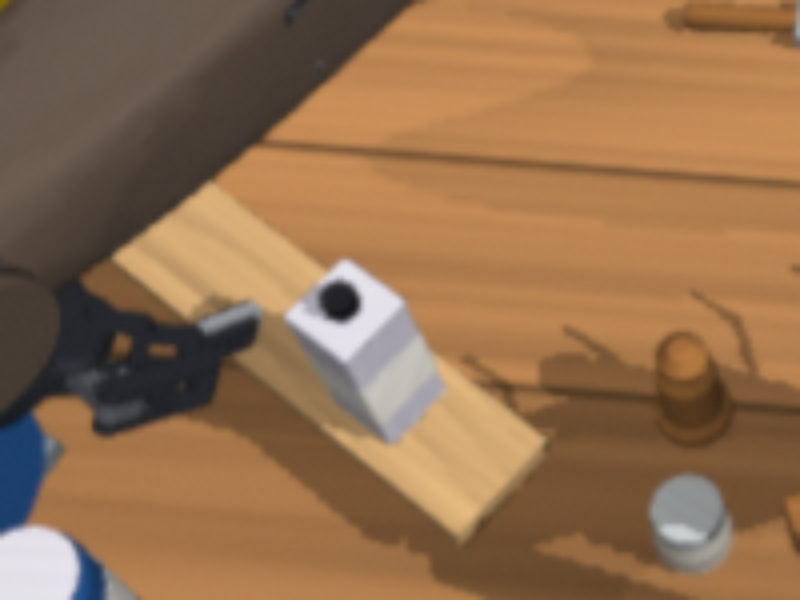

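The tin stands centred on the plank. The figure is unmoved, head at (685,355) and foot at (693,410) in the crop.

```bash
python3 -m handwheel '[[-0.05,-0.05,0.03,-0.013,0.048,-0.026,1],[-0.1,-0.1,0.1,-0.027,0.096,-0.052,1],[-0.15,-0.16,0.17,-0.04,0.145,-0.078,1],[-0.19,-0.22,0.23,-0.053,0.193,-0.104,1],[-0.24,-0.28,0.3,-0.067,0.24,-0.13,1],[-0.288,-0.333,0.375,-0.0815,0.295,-0.158,1],[-0.288,-0.333,0.375,-0.0815,0.295,-0.158,1],[-0.288,-0.333,0.375,-0.0815,0.295,-0.158,1],[-0.288,-0.333,0.375,-0.0815,0.295,-0.158,1]]'
python3 - <<'E'
from h import *
np.set_printoptions(precision=4,suppress=True)
print(monitor.get_state()['qpos'])
print(back('scene',[(261.1,238.6)],.079),back('scene',[(263.1,252.4)],.004))
p=eyes.camera_params('wrist'); a=eyes.read_camera('wrist'); np.save('pics/w9.npy',a); np.save('pics/w9p.npy',p,allow_pickle=True); cv2.imwrite('pics/w9.png',a[:,:,::-1])
u=proj(p,[.6085,-.095,.079])[0]; v=proj(p,[.6085,-.095,0])[0]; print(u,v)
# segment brown figure near expected place
hsv=cv2.cvtColor(a,cv2.COLOR_RGB2HSV)
x0,y0=int(u[0]),int(u[1])
for yy in range(y0-40,y0+41,10): print(yy,[tuple(a[yy,xx]) [0]for xx in range(x0-56,x0+57,8)])
E
```

```text
time: 21.92
eef_pos: [0.6097, -0.0969, 0.3246]
tcp_rot: [1.0, -0.001, -0.005, -0.003]
contact_force: [-0.6, 0.1, -0.5]
opening: 1.0
finger_force: 0.0
[-0.3225  0.1191  1.6361  0.0017  1.3978  1.2507]
[[ 0.6054 -0.0935  0.079 ]] [[ 0.6091 -0.0951  0.004 ]]
[324.1165 160.9644] [324.3788 147.6159]
120 [np.uint8(137), np.uint8(139), np.uint8(135), np.uint8(137), np.uint8(137), np.uint8(141), np.uint8(137), np.uint8(138), np.uint8(141), np.uint8(143), np.uint8(139), np.uint8(140), np.uint8(141), np.uint8(139), np.uint8(142)]
130 [np.uint8(132), np.uint8(131), np.uint8(133), np.uint8(131), np.uint8(131), np.uint8(133), np.uint8(80), np.uint8(120), np.uint8(96), np.uint8(132), np.uint8(124), np.uint8(125), np.uint8(125), np.uint8(124), np.uint8(126)]
140 [np.uint8(118), np.uint8(118), np.uint8(118), np.uint8(125), np.uint8(118), np.uint8(110), np.uint8(86), np.uint8(110), np.uint8(84), np.uint8(122), np.uint8(128), np.uint8(119), np.uint8(128), np.uint8(123), np.uint8(126)]
150 [np.uint8(112), np.uint8(108), np.uint8(115), np.uint8(107), np.uint8(111), np.uint8(91), np.uint8(190), np.uint8(
[... 559 characters left out ...]
int8(137)]
180 [np.uint8(188), np.uint8(189), np.uint8(194), np.uint8(193), np.uint8(196), np.uint8(196), np.uint8(192), np.uint8(192), np.uint8(191), np.uint8(195), np.uint8(190), np.uint8(191), np.uint8(192), np.uint8(196), np.uint8(138)]
190 [np.uint8(203), np.uint8(201), np.uint8(199), np.uint8(199), np.uint8(201), np.uint8(147), np.uint8(204), np.uint8(208), np.uint8(206), np.uint8(209), np.uint8(203), np.uint8(208), np.uint8(207), np.uint8(207), np.uint8(208)]
200 [np.uint8(208), np.uint8(204), np.uint8(206), np.uint8(207), np.uint8(206), np.uint8(206), np.uint8(149), np.uint8(213), np.uint8(205), np.uint8(206), np.uint8(206), np.uint8(205), np.uint8(204), np.uint8(202), np.uint8(204)]
```

```bash
python3 - <<'E'
from h import *
rel([.608,-.095,.052],down(-90),False); rel([.608,-.095,.17],down(-90),False)
E
```

```text
[ 0.0024 -0.0014  0.6817] [-0.0017  0.0033 -0.0009] q6 1.25
[-0.0006 -0.003   0.3868] [-0.0017  0.0033 -0.0009] q6 1.25
```

```bash
python3 -m handwheel '[[0,-0.003,0.15,-0.0017,0.003,0,1],[0,-0.003,0.29,-0.0017,0.003,0,1],[0,-0.003,0.4,-0.0017,0.003,0,1],[0,-0.002,0.5,-0.0017,0.003,0,1],[0.002,-0.001,0.6,-0.0017,0.003,0,1],[0.002,-0.001,0.66,-0.0017,0.003,0,1],[0.002,-0.001,0.682,-0.0017,0.003,0,1],[0.002,-0.001,0.682,-0.0017,0.003,0,1],[0.002,-0.001,0.682,-0.0017,0.003,0,-1],[0.002,-0.001,0.682,-0.0017,0.003,0,-1],[0.002,-0.001,0.682,-0.0017,0.003,0,-1],[0.002,-0.001,0.682,-0.0017,0.003,0,-1]]' 40
python3 -m handwheel '[[0,0,0,0,0,0,-1],[0,0,-0.05,0,0,0,-1],[0,0,-0.15,0,0,0,-1],[0,0,-0.3,0,0,0,-1],[0,0,-0.45,0,0,0,-1],[0,0,-0.45,0,0,0,-1]]'
python3 - <<'E'
from h import *
print(monitor.get_state()['qpos'])
t=world((.6055,-.3427,-.5615),[0,-.08,0])[0]; print(t)
for a in (-122.2+180,-122.2,): print(a); rel(t+[0,0,.232],down(a),False)
E
```

```text
time: 23.48
eef_pos: [0.6075, -0.0942, 0.0536]
tcp_rot: [1.0, -0.001, 0.001, 0.0]
contact_force: [-1.0, -1.1, 5.9]
opening: 0.454
finger_force: 40.4
time: 24.22
eef_pos: [0.6098, -0.0945, 0.2406]
tcp_rot: [1.0, -0.0, 0.006, 0.002]
contact_force: [0.8, 0.5, -0.4]
opening: 0.453
finger_force: 40.6
[-3.18033356e-01  1.61955058e-01  1.74196417e+00  1.27256862e-05
  1.22420268e+00  1.25370198e+00]
[ 0.56290348 -0.41041659  0.        ]
57.8
[-0.1169  0.7897  0.0232] [ 5.800e-03  2.000e-04 -8.214e-01] q6 1.25
-122.2
[-0.1169  0.7897  0.0232] [ 0.0002 -0.0043  0.1786] q6 1.25
```

```bash
python3 -m handwheel '[[0,0,-0.1,0,0,0,-1],[0,0.05,-0.2,0,0,0,-1],[-0.03,0.17,-0.22,0,0,0.03,-1],[-0.05,0.29,-0.22,0,0,0.06,-1],[-0.07,0.41,-0.22,0,0,0.09,-1],[-0.08,0.53,-0.22,0,0,0.12,-1],[-0.1,0.66,-0.22,0,-0.004,0.15,-1],[-0.117,0.79,-0.2,0,-0.004,0.1786,-1],[-0.117,0.79,-0.1,0,-0.004,0.1786,-1],[-0.117,0.79,0,0,-0.004,0.1786,-1],[-0.117,0.79,0,0,-0.004,0.1786,-1]]'
python3 - <<'E'
from h import *
t=world((.6055,-.3427,-.5615),[0,-.08,0])[0]
rel(t+[0,0,.1256],down(-122.2),False)
E
```

```text
time: 25.6
eef_pos: [0.5571, -0.4075, 0.2254]
tcp_rot: [0.961, -0.278, -0.012, -0.003]
contact_force: [-0.4, -0.0, -0.5]
opening: 0.456
finger_force: 40.6
[ 0.0223 -0.0019  0.249 ] [ 0.0003  0.0079 -0.0002] q6 1.36
```

```bash
python3 -m handwheel '[[0.011,0,0.08,0,0.004,0,-1],[0.022,-0.002,0.16,0,0.008,0,-1],[0.022,-0.002,0.21,0,0.008,0,-1],[0.022,-0.002,0.235,0,0.008,0,-1],[0.022,-0.002,0.243,0,0.008,0,-1],[0.022,-0.002,0.246,0,0.008,0,-1],[0.022,-0.002,0.246,0,0.008,0,-1]]'
```

```text
time: 26.48
eef_pos: [0.5666, -0.4139, 0.1349]
tcp_rot: [0.961, -0.277, 0.006, 0.004]
contact_force: [-0.2, -0.0, -1.0]
opening: 0.458
finger_force: 40.6
```

```bash
python3 -m handwheel '[[0,0,0,0,0,0,-1],[0,0,0,0,0,0,-1]]'; python3 - <<'E'
from h import *
t=world((.6055,-.3427,-.5615),[0,-.08,0])[0]
rel(t+[0,0,.1256],down(-122.2),False)
E
```

```text
time: 26.72
eef_pos: [0.5664, -0.4136, 0.1341]
tcp_rot: [0.961, -0.277, 0.006, 0.004]
contact_force: [-0.1, 0.2, -1.5]
opening: 0.453
finger_force: 40.6
[-0.0118 -0.0021  0.0211] [ 0.0012 -0.0043 -0.0001] q6 1.36
```

```bash
python3 -m handwheel '[[-0.012,-0.002,0.008,0,-0.0043,0,-1],[-0.012,-0.002,0.015,0,-0.0043,0,-1],[-0.012,-0.002,0.02,0,-0.0043,0,-1],[-0.012,-0.002,0.022,0,-0.0043,0,-1],[-0.012,-0.002,0.022,0,-0.0043,0,-1]]'
```

```text
time: 27.35
eef_pos: [0.5627, -0.4103, 0.1247]
tcp_rot: [0.961, -0.277, -0.001, 0.002]
contact_force: [-0.1, 0.0, -2.3]
opening: 0.456
finger_force: 40.6
```

```bash
python3 -m handwheel '[[0,0,0.003,0,0,0,-1],[0,0,0.005,0,0,0,-1],[0,0,0.005,0,0,0,-1]]'
```

```text
time: 27.72
eef_pos: [0.5629, -0.4105, 0.1237]
tcp_rot: [0.961, -0.277, -0.001, 0.002]
contact_force: [-0.6, 1.0, 3.2]
opening: 0.453
finger_force: 40.9
```

Contact felt, so release, retreat well clear and take one look.

```bash
python3 -m handwheel '[[0,0,0,0,0,0,-0.1],[0,0,0,0,0,0,0.3],[0,0,0,0,0,0,0.8],[0,0,0,0,0,0,0.8],[0,0,-0.1,0,0,0,0.8],[0,0,-0.25,0,0,0,0.8],[0,0,-0.4,0,0,0,0.8],[-0.12,0,-0.5,0,0,0,0.8],[-0.25,0,-0.5,0,0,0,0.8],[-0.25,0,-0.5,0,0,0,0.8],[-0.25,0,-0.5,0,0,0,0.8]]'
python3 - <<'E'
from h import *
print(monitor.get_state()['qpos'])
b=eyes.read_camera('side'); c=eyes.read_camera('scene')
o=np.zeros((600,800,3),np.uint8); o[:400,:800]=cv2.resize(c[130:330,100:500],None,fx=2,fy=2); o[400:,:450]=cv2.resize(b[60:260,180:405],(450,400))[:200]
o[400:,450:]=cv2.resize(b[240:400,300:510],(350,200))
cv2.imwrite('pics/s10.png',o[:,:,::-1])
E
```

```text
time: 29.1
eef_pos: [0.4788, -0.3566, 0.3231]
tcp_rot: [0.961, -0.278, -0.0, 0.002]
contact_force: [0.4, 0.0, -0.1]
opening: 0.901
finger_force: 0.0
[-0.80856355  0.06802533  1.6936867  -0.00379845  1.37859269  1.32540493]
```

View pics/s10.png

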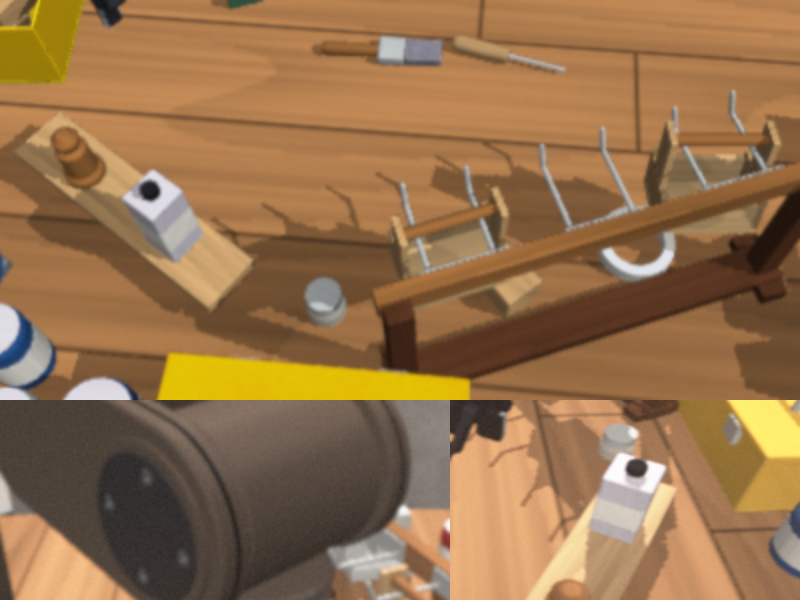

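The figure and tin stand on the plank, and tote A hangs straight. The tote on hook2 has been knocked since: it hangs yawed, with its dowel (672,140)–(775,140) no longer parallel to the rail, still across both prongs. I'll measure how much and whether it is still.

```bash
python3 - <<'E'
from h import *
np.set_printoptions(precision=4,suppress=True)
W=back('scene',np.array([(672,140),(775,140)])/2+[100,130],.24); d=W[1]-W[0]
rk=(.6192,.2181,.4003); c,s=np.cos(.4003),np.sin(.4003)
loc=lambda W:np.c_[(W[:,0]-rk[0])*c+(W[:,1]-rk[1])*s,-(W[:,0]-rk[0])*s+(W[:,1]-rk[1])*c]
print(W,np.linalg.norm(d),np.degrees(np.arctan2(d[1],d[0])),loc(W))
W=back('scene',np.array([(408,223),(495,203)])/2+[100,130],.24); print('A',loc(W))
a=eyes.read_camera('scene').astype(int); 
for _ in range(6): b=eyes.read_camera('scene').astype(int)
print(abs(a-b)[170:260,420:500].mean(), abs(a-b)[170:260,100:180].mean(), monitor.get_state()['time'])
old=np.load('pics/s5.npy').astype(int); print('changed vs s5',abs(old-b)[170:260,420:500].mean(), abs(old-np.load('pics/s3.npy'))[170:260,420:460].mean())
E
```

```text
[[0.552  0.3108 0.24  ]
 [0.5415 0.425  0.24  ]] 0.11471847548185682 95.22292235578307 [[-0.0258  0.1115]
 [ 0.0091  0.2208]]
A [[-0.017  -0.2006]
 [-0.0114 -0.1042]]
11.295046296296297 0.7636111111111111 29.55
changed vs s5 11.773518518518518 1.3757407407407407
```

It is moving right now. I'll let time pass and look again.

```bash
python3 - <<'E'
from h import *
prev=None
for k in range(6):
    for _ in range(8): b=eyes.read_camera('scene')
    if prev is not None: print(monitor.get_state()['time'].__round__(2), abs(b.astype(int)-prev)[150:300,420:520].mean())
    prev=b.astype(int)
np.save('pics/s11.npy',b)
m=cv2.resize(b[140:300,400:560],(640,640))[:600]; cv2.imwrite('pics/s11.png',m[:,:,::-1])
E
```

```text
30.35 5.139044444444444
30.75 1.0531555555555556
31.15 4.805088888888889
31.55 5.057422222222222
31.95 2.8474444444444442
```

```bash
for i in 1 2 3 4 5 6; do python3 -m handwheel '[[0,0,0,0,0,0,0.8],[0,0,0,0,0,0,0.8],[0,0,0,0,0,0,0.8],[0,0,0,0,0,0,0.8],[0,0,0,0,0,0,0.8],[0,0,0,0,0,0,0.8],[0,0,0,0,0,0,0.8],[0,0,0,0,0,0,0.8],[0,0,0,0,0,0,0.8],[0,0,0,0,0,0,0.8],[0,0,0,0,0,0,0.8],[0,0,0,0,0,0,0.8]]' | head -1; done
cat > dow.py <<'E'
from h import *
np.set_printoptions(precision=4,suppress=True)
prev=None
for k in range(3):
    b=eyes.read_camera('scene')
    if prev is not None: print('diff',abs(b.astype(int)-prev)[170:260,420:500].mean())
    prev=b.astype(int); [eyes.read_camera('scene') for _ in range(3)] if k<2 else 0
np.save('pics/last.npy',b)
# print colour of dowel in reference
hsv=cv2.cvtColor(b,cv2.COLOR_RGB2HSV)
r=np.load('pics/s5.npy'); hr=cv2.cvtColor(r,cv2.COLOR_RGB2HSV)
print('ref',hr[197:203,452:470].reshape(-1,3).mean(0))
for n,h in (('ref',hr),('now',hsv)):
    print(n)
    for y in range(184,222,2): print(y,' '.join('%3d'%h[y,x,1] for x in range(424,502,3)))
E
python3 dow.py
```

```text
time: 33.45
time: 34.95
time: 36.45
time: 37.95
time: 39.45
time: 40.95
diff 0.7761574074074075
diff 0.7749537037037038
ref [ 14.2407 153.9444 162.6111]
ref
184 143 142 142 142  36 128 142 142 141 142 144 143 142 139   5 143 143 143 141 142 143 142 145 143 143 142
186 144 143 141 142  20 126 144 142 141 142 142 142 141 139   3 143 142 144 142 128 138 142 144 143 144 142
188 142 142 141 142  20 125 141 141 143 143 142 145 142 142   2 131 143 144 142 118 125 141 143 141 143 144
190 143 143 143 141  19 127 142 141 141 143 143 143 142 141  80  12 143 143 136 115 115 141 142 142 142 143
192 142 142 142 144  21 127 142 142 142 143 142 142 143 144 143   6 142 142 119 121 116 128 144 140 144 142
194 140 142 140 143  20 114 142 143 141 144 141 142 142 143 142  18 124 144 152 160 116 116 145 141 143 140
196 143 142 142 142 105  31 143 143 141 143 143 143 143 143 136 117 139 159 162 163 123 116 137 145 143 142
198 142 142 142 143 133   1 143 141 142 143 143 143 144 151 157 163 162 161 163 164 121 117 119 141 141 143
200 142 144 143 143 113  11  99 144 143 142 143 154 161 161 161 163 162 140 157
[... 2464 characters left out ...]
 106 108 107 117 113   5  76 116 124 141 144 143 142
210 120 119 119 117 108 106 105   3  94 105 102 107 105 105 106 112 115 115  16  17 116 138 142 145 144 145
212 111 114 117 117 108 104 106  36  40 106 106 103 106 105 105 113 113 116  95   3 115 126  59 137 159 162
214 117 111 112 116 104 106 106  98   4 106 107 105 107 107 106 115 117 118 109   4  37  73 119 161 163 164
216 117 114 114 114 106 104 105 104   2  86 106 105 104 108 105 116  95  56  25  57 133 159 162 163 161 162
218 113 117 117 106 105 105 107 104  56  18 106 107 105 104 101  49  25  63 149 161 163 163 162 164 163 161
220 112 116 115 107 105 104 103 107 102   4 105 104  99  60  49 126 152 163 163 163 164 163 165 164 164 166
```

```bash
python3 - <<'E'
from h import *
np.set_printoptions(precision=4,suppress=True)
b=np.load('pics/last.npy'); r=np.load('pics/s5.npy')
rk=(.6192,.2181,.4003); c,s=np.cos(.4003),np.sin(.4003)
loc=lambda W:np.c_[(W[:,0]-rk[0])*c+(W[:,1]-rk[1])*s,-(W[:,0]-rk[0])*s+(W[:,1]-rk[1])*c]
def run(im,x0,x1,y0,y1):
    h=cv2.cvtColor(im,cv2.COLOR_RGB2HSV); m=(h[y0:y1,x0:x1,1]>150).astype(np.uint8)
    n,l,st,_=cv2.connectedComponentsWithStats(m,connectivity=8); k=1+st[1:,4].argmax(); ys,xs=np.nonzero(l==k); P=np.c_[xs+x0,ys+y0].astype(float)
    mu=P.mean(0); d=np.linalg.svd(P-mu,full_matrices=False)[2][0]; t=(P-mu)@d
    e=np.array([mu+d*t.min(),mu+d*t.max()]); W=back('scene',e,.24); L=loc(W); print(e,L,'len',np.linalg.norm(L[1]-L[0]),'yaw off',np.degrees(np.arctan2(-(L[1]-L[0])[0],(L[1]-L[0])[1])),'mid',W.mean(0),L.mean(0))
run(r,430,490,185,211); run(b,430,490,185,211)
run(r,296,352,225,255); run(b,296,352,225,255)
print(monitor.get_state()['time'])
E
```

```text
[[482.8875 195.5886]
 [442.1968 206.7196]] [[-0.0044  0.2167]
 [-0.0057  0.117 ]] len 0.099621022977062 yaw off 179.23929812942603 mid [0.5495 0.3698 0.24  ] [-0.0051  0.1668]
[[438.9958 199.2547]
 [484.0165 199.9953]] [[-0.0256  0.1188]
 [ 0.0067  0.2134]] len 0.10003959120746381 yaw off -18.824690192823113 mid [0.5458 0.3674 0.24  ] [-0.0094  0.1661]
[[347.1254 233.4262]
 [302.4601 246.5643]] [[-0.0072 -0.1065]
 [-0.0067 -0.2072]] len 0.1006297713816185 yaw off -179.66691816523627 mid [0.6739 0.0709 0.24  ] [-0.0069 -0.1569]
[[347.1262 233.4283]
 [302.4669 246.5847]] [[-0.0072 -0.1065]
 [-0.0066 -0.2072]] len 0.1006302545430453 yaw off -179.6414088065025 mid [0.674 0.071 0.24 ] [-0.0069 -0.1569]
41.4
```

Tote B now rests still, across both prongs, but is turned about 19° with little margin at one end. I'll regrasp it and square it up.

```bash
python3 - <<'E'
from h import *
rel([.5504,.3616,.35],down(4.1),False)
E
```

```text
[-0.8051 -1.6141 -0.0732] [ 4.000e-04  1.500e-03 -7.018e-01] q6 1.33
```

```bash
python3 -m handwheel '[[-0.02,-0.05,-0.08,0,0,-0.03,0.2],[-0.08,-0.16,-0.08,0,0,-0.08,0.2],[-0.13,-0.27,-0.08,0,0,-0.13,0.2],[-0.19,-0.38,-0.08,0,0,-0.18,0.1],[-0.25,-0.49,-0.08,0,0,-0.23,0],[-0.31,-0.6,-0.08,0,0,-0.28,0],[-0.36,-0.71,-0.08,0,0,-0.32,0],[-0.402,-0.807,-0.08,0,0,-0.35,0],[-0.402,-0.807,-0.08,0,0,-0.35,0],[-0.402,-0.807,-0.08,0,0,-0.35,0]]'
python3 - <<'E'
from h import *
rel([.5504,.3616,.35],down(4.1),False)
E
```

```text
time: 42.65
eef_pos: [0.5147, 0.0022, 0.3538]
tcp_rot: [0.964, 0.265, -0.002, 0.001]
contact_force: [-0.4, -0.2, -0.8]
opening: 0.497
finger_force: 0.0
[ 0.5363 -0.7265  0.0063] [-3.000e-04  1.400e-03 -3.519e-01] q6 0.84
```

```bash
python3 -m handwheel '[[0.07,-0.1,0,0,0,-0.05,0],[0.14,-0.2,0,0,0,-0.1,0],[0.21,-0.3,0,0,0,-0.15,0],[0.28,-0.4,0,0,0,-0.2,-0.1],[0.36,-0.5,0,0,0,-0.25,-0.1],[0.44,-0.6,0,0,0,-0.3,-0.1],[0.5,-0.69,0,0,0,-0.34,-0.1],[0.536,-0.727,0,0,0.001,-0.352,-0.1],[0.536,-0.727,0,0,0.001,-0.352,-0.1],[0.536,-0.727,0,0,0.001,-0.352,-0.1],[0.536,-0.727,0,0,0.001,-0.352,-0.1]]'
python3 dow.py | grep diff
python3 - <<'E'
from h import *
rel([.5504,.3616,.242],down(4.1),False)
# wrist check: saturation-based dowel near TCP
p=eyes.camera_params('wrist'); a=eyes.read_camera('wrist'); np.save('pics/w12.npy',a)
h=cv2.cvtColor(a,cv2.COLOR_RGB2HSV)[:,:,1]
a4=np.radians(94.1)
for r in(-.05,.05): print(proj(p,[.5504+r*np.cos(a4),.3616+r*np.sin(a4),.24]))
for y in range(90,320,10): print(y,' '.join('%3d'%h[y,x] for x in range(260,400,5)))
E
```

```text
time: 44.02
eef_pos: [0.5505, 0.3606, 0.3531]
tcp_rot: [0.682, 0.731, -0.0, -0.0]
contact_force: [0.6, 0.1, 0.3]
opening: 0.453
finger_force: 0.0
diff 1.1020833333333333
diff 0.9658333333333333
[-0.0011  0.0011  0.2769] [-0.0004  0.      0.0002] q6 0.36
[[326.29812737 262.84071568]]
[[326.57415052 136.5016039 ]]
90 136 133 139 140 141 138 137 137 139 140 142 136 137 133 133 150 144 161 145 136 138 153 143 163 156 156 156 151
100 134 136 138 134 138 133 135 133 136 136 136 138 134 140 143 131 133 135 134 146 138 137 135 154 156 156 155 158
110 140 138 139 137 132 115 110 113 113 114 115 114 110 112 113 109 113 113 104 115 123 112 144 141 152 159 158 156
120 136 134 140 141 110 109 112 107 116 118 112 113 109 114 115 115 111 106 112 112 108 117 145  20   3 155 154 160
130 137 137 138 139  99 103 102 104 101  98 102 106 108 103 102 102  98 101 109 107 103 103  72   9   3  33 156 157
140 135 136 136 137  74  75 102 100 102 104 101 152 151 150 135 104  62   6   1   3   1  51 148 142  10   1 154 152
150 137 137 134 135 103  77 102 101 102 104  86 147 150 155 149  10 104 102 101 105 104 103
[... 1180 characters left out ...]
 129
260 139 123   2   3  66 136   5   0 133 113 113 106 149 157 157 115 111 112 126 135 135 115  50   3   7 138 133 138
270  43   8   3  46  90   5 138 132 139 116 114 109 112 113 113 113 114 112 136 136 139 101  76   3   6   8  33  19
280   6   2   3  59  93 135 134 134 131 123 124 122 130 132 136 132 135 136 138 108 106 100  68  41   7   7   8  16
290   3   3  48  77  89 132 140 136 131 138 136 128 135 132 137 134 139 134 110 108 114  74  57  52  11   3   7  23
300   9   6  35  70  83 138 139 131 138 140 132 136 137 142 134 136 137 129  99 110 105 109  70  62  30   2   9  24
310  37  11   8  39  89 134 138 135 133 142 139 136 137 132 137 129 135 130 135 109 108 107  52  57  35  56  20  11
```

```bash
python3 -m handwheel '[[0,0.001,0.1,0,0,0,-0.1],[0,0.001,0.19,0,0,0,-0.1],[0,0.001,0.25,0,0,0,-0.1],[0,0.001,0.277,0,0,0,-0.1],[0,0.001,0.277,0,0,0,-0.1],[0,0.001,0.277,0,0,0,-0.7],[0,0.001,0.277,0,0,0,-1],[0,0.001,0.277,0,0,0,-1],[0,0.001,0.277,0,0,0,-1],[0,0.001,0.26,0,0,0,-1],[0,0.001,0.242,0,0,0,-1],[0,0.001,0.242,0,0,0,-1]]' 60
python3 - <<'E'
from h import *
t=np.array([.5569-.0037,.3654-.0016,0])
rel(t+[0,0,.257],down(22.92),False);rel(t+[0,0,.2405],down(22.92),False)
E
```

```text
time: 46.02
eef_pos: [0.5502, 0.3621, 0.256]
tcp_rot: [0.681, 0.732, -0.001, -0.001]
contact_force: [0.1, 0.1, -2.2]
opening: 0.137
finger_force: 58.5
[ 0.0038  0.0077 -0.0026] [-5.000e-04 -1.000e-04 -1.043e-01] q6 0.36
[0.0038 0.0078 0.0387] [-5.000e-04 -1.000e-04 -1.043e-01] q6 0.36
```

```bash
python3 -m handwheel '[[0.002,0.004,0,0,0,-0.035,-1],[0.003,0.006,0,0,0,-0.07,-1],[0.004,0.008,0,0,0,-0.104,-1],[0.004,0.008,0,0,0,-0.104,-1],[0.004,0.008,0,0,0,-0.104,-1],[0.004,0.008,0.015,0,0,-0.104,-1],[0.004,0.008,0.03,0,0,-0.104,-1],[0.004,0.008,0.038,0,0,-0.104,-1],[0.004,0.008,0.04,0,0,-0.104,-1],[0.004,0.008,0.04,0,0,-0.104,-1]]'
python3 -m handwheel '[[0,0,0,0,0,0,-0.6],[0,0,0,0,0,0,-0.4],[0,0,0,0,0,0,-0.3],[0,0,0,0,0,0,-0.3],[0,0,-0.04,0,0,0,-0.3],[0,0,-0.12,0,0,0,-0.3],[0,0,-0.24,0,0,0,-0.3],[0,0,-0.35,0,0,0,-0.3],[0,-0.1,-0.35,0,0,0,-0.3],[0,-0.25,-0.35,0,0,0,-0.3],[0,-0.4,-0.35,0,0,0,-0.3],[0,-0.4,-0.35,0,0,0,-0.3]]'
python3 -m handwheel '[[0,0,0,0,0,0,0],[0,0,0,0,0,0,0],[0,0,0,0,0,0,0],[0,0,0,0,0,0,0],[0,0,0,0,0,0,0],[0,0,0,0,0,0,0],[0,0,0,0,0,0,0],[0,0,0,0,0,0,0],[0,0,0,0,0,0,0],[0,0,0,0,0,0,0],[0,0,0,0,0,0,0],[0,0,0,0,0,0,0]]'
python3 dow.py
```

```text
time: 47.28
eef_pos: [0.5535, 0.364, 0.2438]
tcp_rot: [0.553, 0.833, -0.0, -0.0]
contact_force: [-5.5, -3.1, 8.8]
opening: 0.137
finger_force: 59.9
time: 48.78
eef_pos: [0.4028, 0.3008, 0.3811]
tcp_rot: [0.553, 0.834, 0.0, -0.0]
contact_force: [0.2, 0.1, -1.3]
opening: 0.35
finger_force: 0.0
time: 50.28
eef_pos: [0.4062, 0.3017, 0.3801]
tcp_rot: [0.553, 0.833, -0.0, -0.0]
contact_force: [-0.0, 0.4, 0.4]
opening: 0.499
finger_force: 0.0
diff 0.7709259259259259
diff 0.7705092592592593
ref [ 14.2407 153.9444 162.6111]
ref
184 143 142 142 142  36 128 142 142 141 142 144 143 142 139   5 143 143 143 141 142 143 142 145 143 143 142
186 144 143 141 142  20 126 144 142 141 142 142 142 141 139   3 143 142 144 142 128 138 142 144 143 144 142
188 142 142 141 142  20 125 141 141 143 143 142 145 142 142   2 131 143 144 142 118 125 141 143 141 143 144
190 143 143 143 141  19 127 142 141 141 143 143 143 142 141  80  12 143 143 136 115 115 141 142 142 142 143
192 142 142 142 144  21 127 142 142 142 143 142 142 143 144 143   6 142 142 119 121 116 128 144 140 144 142
194 140 142 140 143  20 114 142 143
[... 2832 characters left out ...]
 112 110 117 113 111   5  85 126 142 144 142 145 141
210 114 115 109 115 118 118 117  19  92 105 104 106 105 111 117 112 118 113  23  38 138 143 142 145 142 146
212 121 117 116 114 113 114 116  28  39 105 106 106 106 106 118 121 119 116 103   1 138 126  59 139 158 163
214 118 118 113 116 116 117 115  98   3 105 104 105 106 104 113 116 114 115 114   2  39  73 118 162 162 163
216 114 114 119 114 113 115 111 105   4  84 106 104 105 106 107 118  96  59  54  58 132 159 165 163 162 163
218 115 118 116 111 115 115 106 105  64  17 105 106 105 104 100  43  25  64 149 164 165 161 162 166 164 161
220 119 118 112 112 114 118 106 105 103   4 103 106  99  60  49 127 150 164 163 162 166 163 165 161 162 161
```

Tote B is square again and matches the reference hang pixel for pixel, and everything is still. Handing in.

```bash
python3 -c "
from plant import ctrl; print(ctrl.sign_off())"
```

```text
the job is handed in; nothing more can be done
None
```

I handed the job in at about 50 s: both totes present hang on the rack (one each on hook0 and hook2), and the one tin, cap up, and the figure stand on the ledge. The hook2 tote was knocked askew late in the run, so I squared it up again before handing in.

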